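# Seal the candle tub

## Task

Pack the power-cut kit: pull the drawer open, put every tea light from it and the match box from on top of the drawer unit into the airtight tub, then lay the lid on the tub and press all six orange gasket pads round its edge fully home. Leave the clothes peg in the drawer, push the drawer shut again before you finish, and do not shove the mug about.

Things in the scene. Friction and masses are not known exactly. Their poses are not given: they have to be found in the camera images.
- unit_drawer0 (a joint): the drawer's slide (m): 0 = fully shut, grows as the drawer is pulled out towards the robot, 0.133 = fully out. Light friction (about 1 N plus slight damping), stays where it is left. It starts shut or up to 8 mm open.
- unit_drawer0_handle (a point): middle of the drawer's bar handle (moves with the drawer), 39 mm above the worktop: round bar 11 mm thick, 121 mm long along y, 30 mm clear of the front; stems at y = +-47 mm. -x is the way it opens. In this frame the drawer's inside is x 56 to 211, y -89 to 89 mm, floor z -17, walls up to z 9, front panel x 35 to 50 up to z 18.5 mm.
- unit: low fixed drawer unit of pale wood, one white-fronted drawer, 185 deep x 220 wide x 70 mm high. Origin on the worktop under it; -x is its front, the top plate spans x -85 to 100, y -110 to 110, z 58 to 70 mm. A fish tin (25 mm high) and an egg timer (62 mm high) are fixed on its top's rear 65 mm and are not part of the job.
- tub: open airtight white plastic tub that stands firmly on the worktop (does not move). Origin at the centre of its underside; rim 124 (x) x 174 (y) mm outside at z = 60 mm; mouth and inside 98 (x) x 148 (y) mm; inner floor at z = 6 mm.
- lid: loose blue lid of the tub, 0.25 kg, starts right way up on the worktop. Origin at the centre of its underside. A plug 88 (x) x 138 (y) mm, z 0 to 8 mm, goes into the tub's mouth; a flange 124 x 174 mm, z 8 to 14 mm, comes to lie on the rim: seated, its origin is 52 mm above the tub's origin. Fits either way round.
- lid_grip (a point): centre of the lid's grip, an upright bar in the middle of the lid: 44 mm long (lid x), 14 mm thick (lid y), its top at 44 mm and its lower edge at 20 mm above the lid's origin; this point is at 32 mm. Take it across its thickness.
- match_box: match box, 36 (x) x 53 (y) x 16 mm high, light, starts on the front half of the unit's top. Origin at the centre of its underside.
- peg: blue clothes peg, 15 x 72 (y) x 12 mm, lies in the drawer behind the candles; it is not wanted and stays in the drawer. Origin at its underside's centre.
- mug: dotted white mug, 82 x 114 x 91 mm, at the back; bystander, loose. Origin at its underside's centre.
- light_1: tea light in a round metal cup, 38 mm across, 15 mm high, 20 g, starts in the front of the drawer. Origin at its underside's centre. May be absent.
- light_2: tea light in a round metal cup, 38 mm across, 15 mm high, 20 g, starts in the front of the drawer. Origin at its underside's centre. May be absent.
- light_3: tea light in a round metal cup, 38 mm across, 15 mm high, 20 g, starts in the front of the drawer. Origin at its underside's centre. May be absent.
- seal_1 (a joint): travel (m) of the orange gasket pad at the lid's -x -y corner: centre at -47, -68 mm in the lid's frame, top face 22 (lid x) x 30 (lid y) mm. 0 = standing up, top 23.5 mm above the lid's origin; 0.006 = pressed home, top at 17.5 mm. It resists with about 6 N all the way and stays where it is left.
- seal_2 (a joint): travel (m) of the orange gasket pad at the lid's middle of the -x long edge: centre at -47, 0 mm in the lid's frame, top face 22 (lid x) x 30 (lid y) mm. 0 = standing up, top 23.5 mm above the lid's origin; 0.006 = pressed home, top at 17.5 mm. It resists with about 6 N all the way and stays where it is left.
- seal_3 (a joint): travel (m) of the orange gasket pad at the lid's -x +y corner: centre at -47, 68 mm in the lid's frame, top face 22 (lid x) x 30 (lid y) mm. 0 = standing up, top 23.5 mm above the lid's origin; 0.006 = pressed home, top at 17.5 mm. It resists with about 6 N all the way and stays where it is left.
- seal_4 (a joint): travel (m) of the orange gasket pad at the lid's +x -y corner: centre at 47, -68 mm in the lid's frame, top face 22 (lid x) x 30 (lid y) mm. 0 = standing up, top 23.5 mm above the lid's origin; 0.006 = pressed home, top at 17.5 mm. It resists with about 6 N all the way and stays where it is left.
- seal_5 (a joint): travel (m) of the orange gasket pad at the lid's middle of the +x long edge: centre at 47, 0 mm in the lid's frame, top face 22 (lid x) x 30 (lid y) mm. 0 = standing up, top 23.5 mm above the lid's origin; 0.006 = pressed home, top at 17.5 mm. It resists with about 6 N all the way and stays where it is left.
- seal_6 (a joint): travel (m) of the orange gasket pad at the lid's +x +y corner: centre at 47, 68 mm in the lid's frame, top face 22 (lid x) x 30 (lid y) mm. 0 = standing up, top 23.5 mm above the lid's origin; 0.006 = pressed home, top at 17.5 mm. It resists with about 6 N all the way and stays where it is left.
- light_4: tea light in a round metal cup, 38 mm across, 15 mm high, 20 g, starts in the front of the drawer. Origin at its underside's centre. May be absent.
Not all that is in view belongs to the job. What is shaped like the match_box but pink is not meant.

How it is judged (in metres and radians):
On the way, in this order (a step that is already met when the one before it is completed fails the run):
1. the drawer is pulled well open (9 cm or more) (value of joint unit_drawer0 above 0.09 m), for 0.2 s.
2. the match box and every tea light lie inside the tub (x of match_box in the frame of tub between -0.049 and 0.049 m and y of match_box in the frame of tub between -0.074 and 0.074 m and z of match_box in the frame of tub between -0.002 and 0.046 m and x of light_1 in the frame of tub between -0.049 and 0.049 m and y of light_1 in the frame of tub between -0.074 and 0.074 m and z of light_1 in the frame of tub between -0.002 and 0.046 m and x of light_2 in the frame of tub between -0.049 and 0.049 m and y of light_2 in the frame of tub between -0.074 and 0.074 m and z of light_2 in the frame of tub between -0.002 and 0.046 m and x of light_3 in the frame of tub between -0.049 and 0.049 m and y of light_3 in the frame of tub between -0.074 and 0.074 m and z of light_3 in the frame of tub between -0.002 and 0.046 m and x of light_4 in the frame of tub between -0.049 and 0.049 m and y of light_4 in the frame of tub between -0.074 and 0.074 m and z of light_4 in the frame of tub between -0.002 and 0.046 m), for 0.2 s.
3. the lid lies on the tub, its plug in the mouth and its flange on the rim (horizontal distance between lid and tub below 0.009 m and z of lid in the frame of tub between 0.048 and 0.055 m and angle between lid's own z axis and vertical below 0.04 rad), for 0.2 s.
4. all six gasket pads are pressed home (all of step 3 and value of joint each of seal_1, seal_2, seal_3, seal_4, seal_5, seal_6 above 0.0045 m), for 0.2 s.
At the end, for the whole second after the job is handed in: The match box and all tea lights are inside the tub; the lid lies level on the tub (within 9 mm of centred, flange within 3 mm of the rim) with all six pads at least 4.5 mm down; the clothes peg is in the drawer and the drawer is shut to within 12 mm (all of step 2 and all of step 4 and x of peg in the frame of unit_drawer0_handle between 0.05 and 0.22 m and y of peg in the frame of unit_drawer0_handle between -0.08 and 0.08 m and z of peg in the frame of unit_drawer0_handle below 0.03 m and value of joint unit_drawer0 below 0.012 m and linear speed of lid below 0.02 m/s); the robot touches nothing.
It fails at once if the mug is pushed more than 5 cm from its place or tipped over (distance of mug from where it was at the start of the episode above 0.05 m or angle between mug's own z axis and vertical above 0.5 rad).
Of light_1, light_2, light_3, light_4 only 2 to 4 are there at a start; the rules pass over those that are not, and their reading is None.
At some moment in a run one of lid may be knocked a few centimetres aside while the robot is not near it.
Once in a run the grip may slacken for a moment while it holds something.
It also fails if it takes over 208 s, if anything falls off the work surface, if the arm or the gripper's body presses on something with over 40 N, if the wrist force passes 120 N, or if a joint passes its speed limit or range.

## Robot

A 6-joint arm with a two-finger parallel gripper is mounted at the origin on a cart in front of the work surface, level with it; the furniture and walls round the work are solid. World frame = base frame: x ahead of the robot, y to its left, z up, the work surface at z = 0. Lengths are in mm, angles in rad, forces in N, time in s.
With the tool pointing down it reaches from about 400 to 925 mm from the base axis. Payload 12.5 kg.
Tool frame: the origin (TCP) lies midway between the tips of the shut fingers; the grasp point (between the pads) lies 19 mm behind it; z points along the fingers, y is the line along which they close (so a half turn about z gives the same grasp; the last joint's range is limited). The gripper opens to 95 mm and grips with 3 to 60 N. Pads are 20 mm wide; open, the fingers measure 119 mm over their backs; the gripper's body (75 mm by 180 mm) begins 59 mm behind the grasp point.
Start: joints at [1.064, 0.491, 1.559, -0, 1.092, -0.106], TCP at [243.832, 575.493, 214.661] pointing down, gripper open.
Joint ranges: [-3.1, 3.1], [-0.84, 2.19], [0.05, 2.79], [-1.13, 4.28], [0.06, 2.93], [-2.69, 2.69]. Speed limits (rad/s): [2.22, 2.22, 2.79, 3.14, 3.14, 3.14].

## Interface

Orientations are given as [roll, pitch, yaw] about the fixed x, y, z axes, in that order (R = Rz(yaw) Ry(pitch) Rx(roll)).
In Python, from cell import readout, eyes, env gives the robot as it stands.
- The arm moves only by the tool move_arm, never from a script. Its argument "plan" is a list of rows, each a list of 3 entries, a list of its own where there are three numbers: the turn, a rotation vector about the tool's x, y, z in degrees, then the shift along the tool's x, y, z in m, then the gripper command: -1 is shut, 1 is fully open, values between are in proportion. In form: [[[ax, ay, az], [x, y, z], jaw], ...]. A call has 1 to 5 rows; each row is the pose to reach, as a shift and turn from the pose commanded when the call began, along the tool's axes at that moment; what a row does not reach only later rows make up. A row lasts 1/8 s, in which the tool goes at most 62.5 mm and 10.7 degrees, less where a joint would pass 70% of its speed; a pose out of reach is approached as far as the arm can. A call with a gripper value outside its range is refused whole. The fingers move at their own pace and stop on an object; the grip force is fixed at half the most. Time passes only in rows, so rows that repeat a pose let the fingers close. It gives the time, the measured TCP pose, the force, the opening and the grip force at its end, in the units of the state.
- readout.state(): the state, without advancing time (a new reading comes with each control period).
- eyes.read_camera(name): name is "scene" or "top"; returns a dict with "img" (400x640x3 uint8, red, green, blue), "K" (3x3 intrinsics, pixels), "extrinsics" (4x4, takes a point from camera to world coordinates). Camera axes: x right, y up, looking along -z (the intrinsics and any distortion apply to the point x, -y, -z); pixel columns grow to the right and rows downward; lengths in mm; the calibration is good to about 2 mm. A picture is of the moment at which its call begins. There is no depth.
- env.job_done(): hands the job in; it is judged then, once.
Trained networks look in a picture, given as the dict that the camera call returned (one of the last four; its "shot" number tells which), for a name from the list of things; names that differ only in an ending like _2 or _b are one class to them, and where a whole thing is asked for, a point or a joint stands for the part that bears it (a point fixed in the world has none). Each returns a list of dicts, best first, with "score" (0 to 1); they miss things now and then, are a little off and sometimes report something else, mostly with a low value. They report only what shows in the picture. A call takes as long as a camera call. They do not tell look-alikes from the thing itself.
- eyes.cut_out(picture, name): "mask" (400x640 bool, what is visible of it) and "uv" ([column, row] in pixels, amid what is visible of it).
The state is a dict: "t": time; "joints": joint angles; "qvel": joint speeds; "tau": joint torques, N m; "eef_pos": TCP position; "tcp_rot": TCP orientation; "ft_force": force on the tool from outside, world axes, zero at the start; "moment": the same for the moment, N m; "opening": opening from 0.0 (shut) to 1.0 (fully open); "grip_force": force on a finger pad.
Only numpy, scipy, OpenCV 4.12 (cv2) and the standard library are available. Lean on these libraries where they do the work, as an engineer would, in place of code of your own. Each camera call takes 0.05 s, during which the arm holds its last target. There are 200 camera calls.

## Working session

There is one attempt and no reset: what is moved stays moved. The work goes in short steps, Python scripts to look and compute and a tool call to move; the robot and the scene stay as the last step left them, time stands still between calls to the robot, and variables do not carry over. Pictures are saved under pics/ and viewed, at most 14 in all, crops included, and the job is handed in when it is done.

Besides the shell and the picture viewer there is one more tool, called after "Request:" as name([rows], argument=value, ...), one row to a line, values as JSON. move_arm: Moves the arm, as the interface text tells. Its arguments: {"type":"object","properties":{"plan":{"type":"array","items":{"type":"array"}}},"required":["plan"]}

```bash
ls; mkdir -p pics; cat > h.py <<'E'
import numpy as np, cv2
from cell import readout, eyes, env
def shot(cam,name=None):
    p=eyes.read_camera(cam)
    if name: cv2.imwrite(f'pics/{name}.png',p['img'][:,:,::-1])
    return p
def ray(p,uv):
    K=np.array(p['K']);E=np.array(p['extrinsics'])
    d=np.array([(uv[0]-K[0,2])/K[0,0],-(uv[1]-K[1,2])/K[1,1],-1.])
    return E[:3,3],E[:3,:3]@d
def at(p,uv,z):
    o,d=ray(p,uv); return (o+d*(z-o[2])/d[2])[:2]
def proj(p,X):
    K=np.array(p['K']);E=np.array(p['extrinsics'])
    c=E[:3,:3].T@(np.array(X,float)-E[:3,3]); return np.array([K[0,2]+K[0,0]*c[0]/-c[2],K[1,2]+K[1,1]*c[1]/c[2]])
E
python3 - <<'E'
from h import *
s=readout.state(); print({k:np.round(v,3) for k,v in s.items() if v is not None})
for c in('scene','top'):
    p=shot(c,c+'0'); print(c,p.keys(),np.round(p['K'],1).tolist(),np.round(p['extrinsics'],3).tolist())
    for n in('unit','unit_drawer0_handle','tub','lid','lid_grip','match_box','mug','light_1','peg'):
        print(n,[(round(d['score'],2),np.round(d['uv']).tolist(),int(d['mask'].sum())) for d in eyes.cut_out(p,n)[:4]])
E
```

```text
pics
{'t': np.float64(0.0), 'joints': array([ 1.064,  0.492,  1.559, -0.   ,  1.092, -0.106]), 'qvel': array([ 0.   , -0.   ,  0.001,  0.001, -0.   ,  0.001]), 'tau': array([ 0.0000e+00, -6.1264e+01, -2.5818e+01,  6.9000e-02,  4.8000e-02,
       -0.0000e+00]), 'eef_pos': array([243.694, 575.246, 214.047]), 'tcp_rot': array([-3.14 , -0.   ,  2.741]), 'ft_force': array([-0.064, -0.101,  0.589]), 'moment': array([-0.007,  0.039, -0.045]), 'grip_force': np.float64(0.0), 'opening': np.float64(1.0)}
scene dict_keys(['img', 'K', 'extrinsics', 'shot']) [[452.3, 0.0, 321.9], [0.0, 452.3, 197.1], [0.0, 0.0, 1.0]] [[0.694, 0.376, -0.614, 63.229], [-0.719, 0.335, -0.609, -564.211], [-0.024, 0.864, 0.503, 531.233], [0.0, 0.0, 0.0, 1.0]]
unit [(0.87, [315.0, 184.0], 7320)]
unit_drawer0_handle [(0.9, [274.0, 202.0], 1872)]
tub [(0.78, [374.0, 232.0], 5443), (0.67, [313.0, 183.0], 7360), (0.65, [371.0, 299.0], 209)]
lid [(0.68, [322.0, 292.0], 5583)]
lid_grip [(0.69, [319.0, 295.0], 5586)]
match_box [(0.63, [214.0, 284.0], 674), (0.59, [305.0, 176.0], 337)]
mug [(0.96, [387.0, 180.0], 1655), (0.21, [276.0, 200.0], 1916)]
light_1 [(0.41, [321.0, 294.0], 5532), (0.39, [326.0, 322.0], 300)]
peg []
top dict_keys(['img', 'K', 'extrinsics', 'shot']) [[375.4, 0.0, 320.9], [0.0, 375.4, 197.6], [0.0, 0.0, 1.0]] [[0.009, 0.992, -0.127, 468.932], [-1.0, 0.006, -0.023, -34.197], [-0.022, 0.127, 0.992, 950.634], [0.0, 0.0, 0.0, 1.0]]
unit [(0.74, [273.0, 153.0], 7943)]
unit_drawer0_handle [(0.8, [275.0, 194.0], 1109)]
tub [(0.76, [369.0, 177.0], 3546)]
lid [(0.81, [377.0, 243.0], 3553)]
lid_grip [(0.66, [377.0, 246.0], 3579)]
match_box [(0.87, [284.0, 165.0], 356), (0.63, [318.0, 290.0], 336)]
mug [(0.76, [333.0, 104.0], 1239)]
light_1 [(0.45, [380.0, 225.0], 121), (0.42, [331.0, 105.0], 1188)]
peg [(0.22, [334.0, 107.0], 1230)]
```

```bash
python3 - <<'E'
import cv2
a=cv2.imread('pics/top0.png')[60:320,200:460]; b=cv2.imread('pics/scene0.png')[130:340,180:440]
import numpy as np
a=cv2.resize(a,(520,520));cv2.imwrite('pics/topc.png',a)
E
```

```text
(no output)
```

View pics/topc.png

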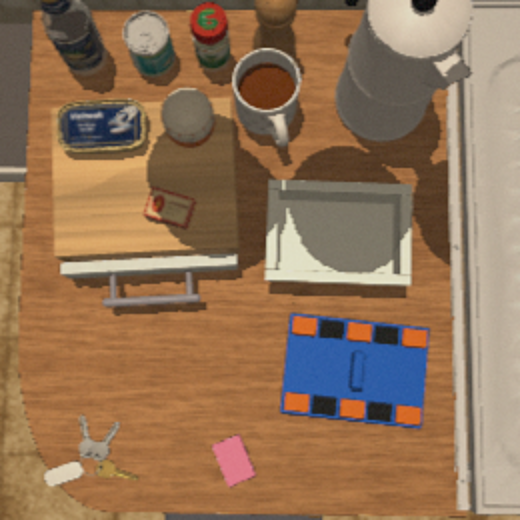

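View pics/scene0.png

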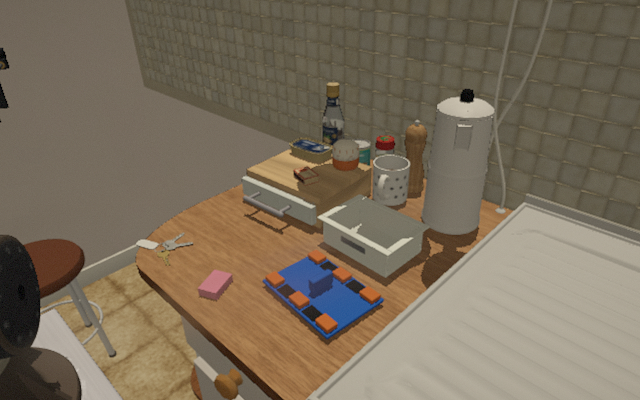

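The top view shows the drawer unit upper left with its handle at about px (276,210), the tub at (369,177), the lid at (378,245) and the mug at (333,104). There are two match-box candidates: (284,164) on the unit's top, pale with a red edge, and (317,290) on the worktop, pink. The first fits, since it lies on the front half of the unit's top and isn't pink.

```bash
cat >> h.py <<'E'
from scipy.optimize import minimize
def box(x0,x1,y0,y1,z0,z1): return np.array([[x,y,z] for x in(x0,x1) for y in(y0,y1) for z in(z0,z1)],float)
def place(P,q,z): 
    c,s=np.cos(q[2]),np.sin(q[2]); R=np.array([[c,-s,0],[s,c,0],[0,0,1]]); return P@R.T+[q[0],q[1],z]
def sil(p,polys,S=4):
    m=np.zeros((400*S//2,640*S//2),np.uint8); m=np.zeros((800,1280),np.uint8)
    for P in polys:
        uv=np.array([proj(p,X) for X in P]); h=cv2.convexHull(((uv+.5)*2*16).astype(np.int32)); cv2.fillConvexPoly(m,h,1,shift=4)
    return m>0
def fit(obs,parts,q0,z):
    big=[(p,cv2.resize(m.astype(np.uint8),(1280,800),interpolation=cv2.INTER_NEAREST)>0) for p,m in obs]
    def f(v):
        q=[v[0],v[1],v[2]/100]; L=0
        for p,m in big:
            s=sil(p,[place(P,q,z) for P in parts]); L+=1-(s&m).sum()/(s|m).sum()
        return L
    v0=np.array([q0[0],q0[1],q0[2]*100]); 
    r=minimize(f,v0,method='Nelder-Mead',options=dict(initial_simplex=v0+np.array([[0,0,0],[10,0,0],[0,10,0],[0,0,8]]),maxiter=150))
    return np.round([r.x[0],r.x[1],r.x[2]/100],3),round(r.fun/len(obs),3)
MODEL=dict(tub=([box(-62,62,-87,87,0,60)],0),lid=([box(-62,62,-87,87,8,14),box(-22,22,-7,7,14,44)]+[box(x-11,x+11,y-15,y+15,14,23) for x in(-47,47) for y in(-68,0,68)],0),
 match_box=([box(-18,18,-26.5,26.5,0,16)],70),unit_drawer0_handle=([box(35,50,-108,108,-35,18.5),box(-5.5,5.5,-60,60,-5,5)]+[box(0,35,s*47-5,s*47+5,-5,5) for s in(-1,1)],39))
E
python3 - <<'E'
from h import *
T,S=shot('top'),shot('scene')
g=dict(tub=(369,177,50),lid=(377,243,14),match_box=(284,165,80),unit_drawer0_handle=(275,207,39))
for n,(u,v,z) in g.items():
    q0=[*at(T,(u,v),z),0.]; print(n,'init',np.round(q0))
    obs={}
    for nm,p in(('T',T),('S',S)):
        c=proj(p,[q0[0],q0[1],z]); L=eyes.cut_out(p,n)
        L=[d for d in L if np.hypot(*(np.array(d['uv'])-c))<30]
        if L: obs[nm]=(p,L[0]['mask'])
    for k in(obs.keys()): print(k,fit([obs[k]],*MODEL[n][:1],q0,MODEL[n][1]))
    if len(obs)==2: print('both',fit(list(obs.values()),MODEL[n][0],q0,MODEL[n][1]))
p=T['img'][140:190,260:310]; cv2.imwrite('pics/mb.png',cv2.resize(p,(400,400),interpolation=cv2.INTER_CUBIC)[:,:,::-1])
E
```

```text
tub init [ 636. -130.    0.]
T (array([ 6.42917e+02, -1.27248e+02, -3.90000e-02]), np.float64(0.084))
S (array([ 6.44414e+02, -1.16690e+02, -5.50000e-02]), np.float64(0.12))
both (array([ 6.43704e+02, -1.26464e+02, -4.80000e-02]), np.float64(0.111))
lid init [ 477. -152.    0.]
S (array([ 4.71231e+02, -1.49265e+02, -9.70000e-02]), np.float64(0.027))
match_box init [658.  74.   0.]
T (array([ 6.6278e+02,  7.4121e+01, -3.2100e-01]), np.float64(0.118))
S (array([ 6.63635e+02,  8.09860e+01, -2.93000e-01]), np.float64(0.173))
both (array([ 6.60844e+02,  7.48440e+01, -2.88000e-01]), np.float64(0.151))
unit_drawer0_handle init [562.  99.   0.]
T (array([5.58007e+02, 1.00584e+02, 6.30000e-02]), np.float64(0.19))
S (array([5.57554e+02, 1.06940e+02, 5.20000e-02]), np.float64(0.123))
both (array([5.57857e+02, 1.00858e+02, 6.20000e-02]), np.float64(0.163))
```

View pics/mb.png

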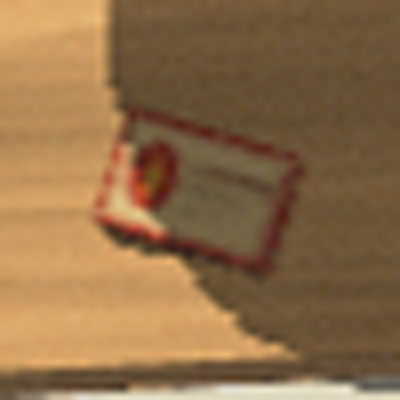

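The enlarged crop confirms the match box, which fills crop (98–300, 110–268), i.e. px (272–297, 154–173). It has a red border and a label, lies on the unit's top, and is turned about -0.28 rad. Next I write a planner and approach the handle.

```bash
cat > pl.py <<'E'
import json,numpy as np,os,sys
# usage: plan([(x,y,z,yaw,jaw,dwell rows)...]) prints calls; keeps commanded pose in cmd.json
F='cmd.json'
def plan(wps,step=50.,ang=9.,save=True):
    c=json.load(open(F)) if os.path.exists(F) else [243.832,575.493,214.661,2.741]
    rows=[];cur=np.array(c,float)
    for w in wps:
        t=np.array([cur[i] if w[i] is None else w[i] for i in range(4)],float); jaw=w[4]; dw=w[5] if len(w)>5 else 0; st=w[6] if len(w)>6 else step
        n=max(1,int(np.ceil(max(np.linalg.norm(t[:3]-cur[:3])/st,abs(np.degrees(t[3]-cur[3]))/ang))))
        rows+=[(cur+(t-cur)*(i+1)/n,jaw) for i in range(n)]+[(t,jaw)]*dw; cur=t
    cmd=np.array(c,float)
    for k in range(0,len(rows),5):
        s,cn=np.sin(cmd[3]),np.cos(cmd[3]); out=[]
        for t,j in rows[k:k+5]:
            d=t-cmd; x=round((cn*d[0]+s*d[1])/1000,3);y=round((s*d[0]-cn*d[1])/1000,3);z=round(-d[2]/1000,3);a=round(-np.degrees(d[3]),1)
            out.append([[0,0,a],[x,y,z],j])
        print(json.dumps(out).replace(' ',''))
        x,y,z=[v*1000 for v in out[-1][1]]; cmd=cmd+[cn*x+s*y,s*x-cn*y,-z,-np.radians(out[-1][0][2])]
    print('end cmd',np.round(cmd,3).tolist())
    if save: json.dump(list(cmd),open(F,'w'))
E
python3 - <<'E'
from h import *
from pl import plan
T=shot('top')
print(at(T,(253.5,210.5),43),at(T,(299,209.5),43),proj(T,[558,101,39]))
j=-0.2
plan([(558,103,120,1.631,j),(558,103,50,None,j),(558,103,20,None,j,0,20)])
E
```

```text
[552.46401494 150.5107573 ] [555.70966005  39.50701857] [274.0494587  208.54417901]
[[[0,0,5.3],[-0.039,-0.026,0.008],-0.2],[[0,0,10.6],[-0.079,-0.052,0.016],-0.2],[[0,0,15.9],[-0.118,-0.078,0.024],-0.2],[[0,0,21.2],[-0.158,-0.104,0.032],-0.2],[[0,0,26.5],[-0.197,-0.13,0.039],-0.2]]
[[[0,0,5.3],[-0.047,-0.006,0.008],-0.2],[[0,0,10.6],[-0.094,-0.011,0.016],-0.2],[[0,0,15.9],[-0.141,-0.017,0.024],-0.2],[[0,0,21.2],[-0.188,-0.023,0.032],-0.2],[[0,0,26.5],[-0.235,-0.029,0.04],-0.2]]
[[[0,0,5.3],[-0.044,0.016,0.008],-0.2],[[0,0,10.6],[-0.089,0.032,0.016],-0.2],[[0,0,10.6],[-0.089,0.032,0.051],-0.2],[[0,0,10.6],[-0.089,0.032,0.086],-0.2],[[0,0,10.6],[-0.089,0.032,0.101],-0.2]]
[[[0,0,-0.0],[0.0,0.0,0.015],-0.2]]
end cmd [557.919, 102.971, 19.661, 1.631]
```

```bash
rm cmd.json; python3 - <<'E'
from pl import plan
j=-0.3
plan([(555,98,110,1.615,j),(555,98,20,None,j,0,30)])
E
```

```text
[[[0,0,5.4],[-0.039,-0.027,0.009],-0.3],[[0,0,10.8],[-0.079,-0.053,0.017],-0.3],[[0,0,16.1],[-0.118,-0.08,0.026],-0.3],[[0,0,21.5],[-0.158,-0.106,0.035],-0.3],[[0,0,26.9],[-0.197,-0.133,0.044],-0.3]]
[[[0,0,5.4],[-0.047,-0.006,0.008],-0.3],[[0,0,10.7],[-0.094,-0.011,0.017],-0.3],[[0,0,16.1],[-0.141,-0.017,0.026],-0.3],[[0,0,21.5],[-0.188,-0.023,0.034],-0.3],[[0,0,26.9],[-0.235,-0.029,0.043],-0.3]]
[[[0,0,5.3],[-0.045,0.016,0.009],-0.3],[[0,0,10.7],[-0.09,0.033,0.018],-0.3],[[0,0,10.7],[-0.09,0.033,0.048],-0.3],[[0,0,10.7],[-0.09,0.033,0.078],-0.3],[[0,0,10.7],[-0.09,0.033,0.108],-0.3]]
end cmd [555.468, 97.829, 19.661, 1.615]
```

Request:
move_arm([
  [[0,0,5.4],[-0.039,-0.027,0.009],-0.3],
  [[0,0,10.8],[-0.079,-0.053,0.017],-0.3],
  [[0,0,16.1],[-0.118,-0.08,0.026],-0.3],
  [[0,0,21.5],[-0.158,-0.106,0.035],-0.3],
  [[0,0,26.9],[-0.197,-0.133,0.044],-0.3],
])

```text
t: 2.17
eef_pos: [374.1, 374.9, 170.5]
tcp_rot: [3.141, 0.0, 2.268]
ft_force: [0.4, 1.2, -0.1]
opening: 0.533
grip_force: 0.0
```

Request:
move_arm([
  [[0,0,5.4],[-0.047,-0.006,0.008],-0.3],
  [[0,0,10.7],[-0.094,-0.011,0.017],-0.3],
  [[0,0,16.1],[-0.141,-0.017,0.026],-0.3],
  [[0,0,21.5],[-0.188,-0.023,0.034],-0.3],
  [[0,0,26.9],[-0.235,-0.029,0.043],-0.3],
])

```text
t: 2.8
eef_pos: [503.5, 176.5, 127.6]
tcp_rot: [3.141, -0.0, 1.799]
ft_force: [-0.7, 0.9, 0.1]
opening: 0.351
grip_force: 0.0
```

Request:
move_arm([
  [[0,0,5.3],[-0.045,0.016,0.009],-0.3],
  [[0,0,10.7],[-0.09,0.033,0.018],-0.3],
  [[0,0,10.7],[-0.09,0.033,0.048],-0.3],
  [[0,0,10.7],[-0.09,0.033,0.078],-0.3],
  [[0,0,10.7],[-0.09,0.033,0.108],-0.3],
])

```text
t: 3.42
eef_pos: [555.6, 97.6, 18.8]
tcp_rot: [3.141, -0.0, 1.615]
ft_force: [0.2, 0.3, 0.2]
opening: 0.35
grip_force: 0.0
```

Request:
move_arm([
  [[0,0,0],[0,0,0],-1],
  [[0,0,0],[0,0,0],-1],
  [[0,0,0],[0,0,0],-1],
  [[0,0,0],[0,0,0],-1],
])

```text
t: 3.92
eef_pos: [556.0, 97.9, 20.8]
tcp_rot: [3.139, -0.0, 1.615]
ft_force: [-1.1, 0.4, 7.4]
opening: 0.11
grip_force: 30.0
```

Request:
move_arm([
  [[0,0,0],[0,-0.025,0],-1],
  [[0,0,0],[0,-0.05,0],-1],
  [[0,0,0],[0,-0.075,0],-1],
  [[0,0,0],[0,-0.1,0],-1],
  [[0,0,0],[0,-0.125,0],-1],
])

```text
t: 4.55
eef_pos: [431.5, 90.7, 20.8]
tcp_rot: [3.137, 0.001, 1.616]
ft_force: [4.4, -32.5, 8.0]
opening: 0.107
grip_force: 30.0
```

Request:
move_arm([
  [[0,0,0],[0,0,0],-1],
  [[0,0,0],[0,0,0],-0.3],
  [[0,0,0],[0,0,0],-0.3],
  [[0,0,0],[0,0,-0.04],-0.3],
  [[0,0,0],[0,0,-0.09],-0.3],
])

```text
t: 5.18
eef_pos: [430.0, 92.4, 110.2]
tcp_rot: [-3.139, -0.0, 1.615]
ft_force: [0.4, 0.3, 0.6]
opening: 0.345
grip_force: 0.0
```

Request:
move_arm([
  [[0,0,0],[0.05,0,-0.01],0.0],
  [[0,0,0],[0.1,0,-0.03],0.0],
  [[0,0,0],[0.15,0,-0.05],0.0],
  [[0,0,0],[0.2,0,-0.05],0.0],
  [[0,0,0],[0.25,0.0,-0.05],0.0],
])

```text
t: 5.8
eef_pos: [418.9, 344.0, 160.0]
tcp_rot: [3.141, -0.0, 1.616]
ft_force: [0.5, 0.3, 1.0]
opening: 0.497
grip_force: 0.0
```

```bash
python3 - <<'E'
from h import *
print(readout.state()['eef_pos'])
T,S=shot('top','top1'),shot('scene','scene1')
MODEL['unit_drawer0_handle']=([box(35,212,-105,105,-35,9),box(35,50,-108,108,-35,18.5),box(-5.5,5.5,-60,60,-5,5)],39)
for nm,p in(('T',T),('S',S)):
    for n in('light_1','peg','lid','unit_drawer0_handle','match_box'):
        for d in eyes.cut_out(p,n)[:6]:
            print(nm,n,round(d['score'],2),np.round(d['uv'],1).tolist(),int(d['mask'].sum()),np.round(at(p,d['uv'],dict(light_1=37,peg=34,lid=14,unit_drawer0_handle=50,match_box=86)[n])).tolist())
    c=p['img'][150:280,220:420] if nm=='T' else p['img'][130:290,190:390]
    cv2.imwrite(f'pics/c1{nm}.png',cv2.resize(c,None,fx=3.5,fy=3.5,interpolation=cv2.INTER_CUBIC)[:,:,::-1])
E
```

```text
[418.9376202  343.98968963 160.04365684]
T light_1 0.55 [301.7, 215.8] 169 [541.0, 33.0]
T light_1 0.54 [285.9, 214.8] 188 [543.0, 72.0]
T peg 0.54 [404.4, 228.0] 70 [513.0, -217.0]
T lid 0.72 [377.4, 243.4] 3544 [476.0, -153.0]
T lid 0.64 [350.5, 225.3] 77 [520.0, -87.0]
T match_box 0.93 [282.9, 163.7] 367 [660.0, 76.0]
T match_box 0.55 [317.6, 289.6] 323 [371.0, -9.0]
S light_1 0.6 [263.0, 215.7] 240 [532.0, 72.0]
S light_1 0.43 [277.5, 220.1] 143 [541.0, 37.0]
S light_1 0.28 [315.2, 258.8] 147 [503.0, -107.0]
S peg 0.68 [369.9, 294.2] 235 [500.0, -233.0]
S peg 0.63 [282.0, 201.5] 145 [599.0, 89.0]
S lid 0.6 [321.0, 292.2] 5535 [466.0, -156.0]
S unit_drawer0_handle 0.63 [253.5, 213.9] 5008 [511.0, 75.0]
S unit_drawer0_handle 0.59 [371.5, 296.6] 210 [483.0, -248.0]
S match_box 0.65 [213.4, 285.4] 635 [313.0, -85.0]
S match_box 0.6 [304.9, 175.9] 326 [647.0, 65.0]
S match_box 0.55 [317.1, 255.7] 171 [467.0, -149.0]
S match_box 0.5 [342.2, 273.2] 162 [462.0, -207.0]
```

View pics/c1T.png

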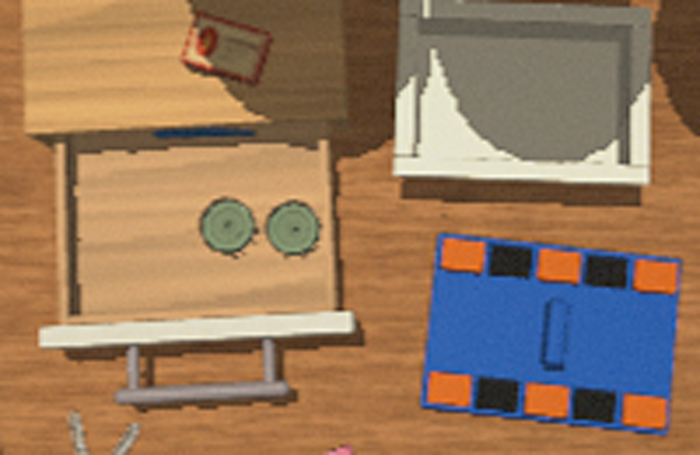

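The drawer is open and shows two tea lights, at crop (229,225) and (293,228), i.e. px (285,214) and (304,215). The blue peg is behind them at crop (205,132), and the match box is untouched.

```bash
python3 - <<'E'
from h import *; import json
from pl import plan
T=shot('top')
for uv in((285.6,214.5),(303.5,215.2)): print(at(T,uv,37))
for d in eyes.cut_out(T,'light_1'): 
    m=d['mask'].astype(np.uint8); print(d['score'],d['uv'],cv2.minEnclosingCircle(cv2.findNonZero(m)))
print('mug',[(d['uv'],at(T,d['uv'],60)) for d in eyes.cut_out(T,'mug')[:1]])
print(readout.state()['eef_pos'])
json.dump([419.6,342.1,159.7,1.615],open('cmd.json','w'))
plan([(543,73,110,1.571,0.26),(543,73,26,None,0.26,1,30),(None,None,None,None,-1,4),(543,73,130,None,-1)])
E
```

```text
[543.77239517  72.60257676]
[542.38700267  28.75539746]
0.62 [281.7, 213.6] ((284.2171630859375, 213.4595947265625), 7.651331901550293)
0.55 [301.9, 214.8] ((303.33740234375, 214.5487823486328), 7.263464450836182)
0.51 [273.1, 221.9] ((273.77020263671875, 219.3412322998047), 51.48422622680664)
0.34 [276.5, 185.5] ((278.5, 187.5), 11.510964393615723)
mug [([332.1, 106.5], array([809.85824006, -39.40930743]))]
[419.54333632 341.77031643 159.70722377]
[[[0,0,0.4],[-0.039,0.016,0.007],0.26],[[0,0,0.7],[-0.078,0.032,0.014],0.26],[[0,0,1.1],[-0.118,0.048,0.021],0.26],[[0,0,1.4],[-0.157,0.064,0.028],0.26],[[0,0,1.8],[-0.196,0.08,0.036],0.26]]
[[[0,0,0.4],[-0.039,0.017,0.007],0.26],[[0,0,0.7],[-0.077,0.034,0.014],0.26],[[0,0,0.7],[-0.077,0.034,0.042],0.26],[[0,0,0.7],[-0.077,0.034,0.07],0.26],[[0,0,0.7],[-0.077,0.034,0.098],0.26]]
[[[0,0,0.0],[-0.0,-0.0,-0.0],0.26],[[0,0,0.0],[-0.0,-0.0,-0.0],-1],[[0,0,0.0],[-0.0,-0.0,-0.0],-1],[[0,0,0.0],[-0.0,-0.0,-0.0],-1],[[0,0,0.0],[-0.0,-0.0,-0.0],-1]]
[[[0,0,0.0],[-0.0,-0.0,-0.0],-1],[[0,0,0.0],[-0.0,-0.0,-0.035],-1],[[0,0,0.0],[-0.0,-0.0,-0.07],-1],[[0,0,0.0],[-0.0,-0.0,-0.104],-1]]
end cmd [543.165, 73.268, 129.7, 1.571]
```

Request:
move_arm([
  [[0,0,0.4],[-0.039,0.016,0.007],0.26],
  [[0,0,0.7],[-0.078,0.032,0.014],0.26],
  [[0,0,1.1],[-0.118,0.048,0.021],0.26],
  [[0,0,1.4],[-0.157,0.064,0.028],0.26],
  [[0,0,1.8],[-0.196,0.08,0.036],0.26],
])

```text
t: 7.18
eef_pos: [508.6, 148.4, 123.5]
tcp_rot: [3.141, -0.0, 1.583]
ft_force: [0.4, 0.4, 0.4]
opening: 0.63
grip_force: 0.0
```

Request:
move_arm([
  [[0,0,0.4],[-0.039,0.017,0.007],0.26],
  [[0,0,0.7],[-0.077,0.034,0.014],0.26],
  [[0,0,0.7],[-0.077,0.034,0.042],0.26],
  [[0,0,0.7],[-0.077,0.034,0.07],0.26],
  [[0,0,0.7],[-0.077,0.034,0.098],0.26],
])

```text
t: 7.8
eef_pos: [543.1, 72.9, 24.8]
tcp_rot: [3.141, -0.0, 1.571]
ft_force: [0.1, -0.2, -0.5]
opening: 0.63
grip_force: 0.0
```

Request:
move_arm([
  [[0,0,0],[0,0,0],0.26],
  [[0,0,0],[0,0,0],-1],
  [[0,0,0],[0,0,0],-1],
  [[0,0,0],[0,0,0],-1],
  [[0,0,0],[0,0,0],-1],
])

```text
t: 8.43
eef_pos: [543.3, 73.2, 26.1]
tcp_rot: [3.141, -0.0, 1.571]
ft_force: [0.0, 0.9, 4.3]
opening: 0.379
grip_force: 30.0
```

Request:
move_arm([
  [[0,0,0],[0,0,0],-1],
  [[0,0,0],[0,0,-0.035],-1],
  [[0,0,0],[0,0,-0.07],-1],
  [[0,0,0],[0,0,-0.104],-1],
])

```text
t: 8.93
eef_pos: [542.8, 73.2, 130.7]
tcp_rot: [-3.141, -0.0, 1.571]
ft_force: [-0.0, 0.4, -0.1]
opening: 0.377
grip_force: 30.0
```

```bash
python3 - <<'E'
from pl import plan
plan([(645,-79,130,None,-1),(645,-79,32,None,-1,0,35),(None,None,None,None,0.1,2),(645,-79,125,None,0.2),
(542,29,110,None,0.26),(542,29,26,None,0.26,1,30),(None,None,None,None,-1,4),(542,29,130,None,-1)])
E
```

```text
[[[0,0,-0.0],[-0.038,0.025,-0.0],-1],[[0,0,-0.0],[-0.076,0.051,-0.0],-1],[[0,0,-0.0],[-0.114,0.076,-0.0],-1],[[0,0,-0.0],[-0.152,0.102,-0.0],-1],[[0,0,-0.0],[-0.152,0.102,0.032],-1]]
[[[0,0,-0.0],[-0.0,-0.0,0.033],-1],[[0,0,-0.0],[-0.0,-0.0,0.066],-1],[[0,0,-0.0],[-0.0,-0.0,0.066],0.1],[[0,0,-0.0],[-0.0,-0.0,0.066],0.1],[[0,0,-0.0],[-0.0,-0.0,0.066],0.1]]
[[[0,0,-0.0],[-0.0,-0.0,-0.047],0.2],[[0,0,-0.0],[-0.0,-0.0,-0.093],0.2],[[0,0,-0.0],[0.036,-0.035,-0.088],0.26],[[0,0,-0.0],[0.072,-0.069,-0.083],0.26],[[0,0,-0.0],[0.108,-0.103,-0.078],0.26]]
[[[0,0,-0.0],[-0.0,-0.0,0.028],0.26],[[0,0,-0.0],[-0.0,-0.0,0.056],0.26],[[0,0,-0.0],[-0.0,-0.0,0.084],0.26],[[0,0,-0.0],[-0.0,-0.0,0.084],0.26],[[0,0,-0.0],[-0.0,-0.0,0.084],-1]]
[[[0,0,-0.0],[-0.0,-0.0,-0.0],-1],[[0,0,-0.0],[-0.0,-0.0,-0.0],-1],[[0,0,-0.0],[-0.0,-0.0,-0.0],-1],[[0,0,-0.0],[-0.0,-0.0,-0.0],-1],[[0,0,-0.0],[-0.0,-0.0,-0.035],-1]]
[[[0,0,-0.0],[-0.0,-0.0,-0.035],-1],[[0,0,-0.0],[-0.0,-0.0,-0.069],-1]]
end cmd [542.19, 29.267, 129.7, 1.571]
```

Request:
move_arm([
  [[0,0,0],[-0.038,0.025,0],-1],
  [[0,0,0],[-0.076,0.051,0],-1],
  [[0,0,0],[-0.114,0.076,0],-1],
  [[0,0,0],[-0.152,0.102,0],-1],
  [[0,0,0],[-0.152,0.102,0.032],-1],
])

```text
t: 9.55
eef_pos: [647.4, -81.7, 98.7]
tcp_rot: [3.137, 0.001, 1.569]
ft_force: [-0.4, 0.2, -1.1]
opening: 0.381
grip_force: 30.0
```

Request:
move_arm([
  [[0,0,0],[0,0,0.033],-1],
  [[0,0,0],[0,0,0.066],-1],
  [[0,0,0],[0,0,0.066],0.1],
  [[0,0,0],[0,0,0.066],0.1],
  [[0,0,0],[0,0,0.066],0.1],
])

```text
t: 10.18
eef_pos: [645.8, -78.9, 33.2]
tcp_rot: [3.139, 0.0, 1.572]
ft_force: [0.6, -0.2, -0.4]
opening: 0.544
grip_force: 0.0
```

Request:
move_arm([
  [[0,0,0],[0,0,-0.047],0.2],
  [[0,0,0],[0,0,-0.093],0.2],
  [[0,0,0],[0.036,-0.035,-0.088],0.26],
  [[0,0,0],[0.072,-0.069,-0.083],0.26],
  [[0,0,0],[0.108,-0.103,-0.078],0.26],
])

```text
t: 10.8
eef_pos: [541.3, 30.1, 110.8]
tcp_rot: [3.139, 0.0, 1.571]
ft_force: [0.4, 0.6, -0.0]
opening: 0.627
grip_force: 0.0
```

Request:
move_arm([
  [[0,0,0],[0,0,0.028],0.26],
  [[0,0,0],[0,0,0.056],0.26],
  [[0,0,0],[0,0,0.084],0.26],
  [[0,0,0],[0,0,0.084],0.26],
  [[0,0,0],[0,0,0.084],-1],
])

```text
t: 11.42
eef_pos: [542.7, 29.2, 27.0]
tcp_rot: [3.14, 0.0, 1.572]
ft_force: [0.1, 0.3, -0.0]
opening: 0.572
grip_force: 0.0
```

Request:
move_arm([
  [[0,0,0],[0,0,0],-1],
  [[0,0,0],[0,0,0],-1],
  [[0,0,0],[0,0,0],-1],
  [[0,0,0],[0,0,0],-1],
  [[0,0,0],[0,0,-0.035],-1],
])

```text
t: 12.05
eef_pos: [541.1, 29.2, 59.8]
tcp_rot: [-3.138, -0.0, 1.571]
ft_force: [0.9, 0.2, -0.1]
opening: 0.382
grip_force: 30.0
```

Request:
move_arm([
  [[0,0,0],[0,0,-0.035],-1],
  [[0,0,0],[0,0,-0.069],-1],
])

```text
t: 12.3
eef_pos: [541.9, 29.2, 131.0]
tcp_rot: [3.141, -0.0, 1.571]
ft_force: [0.0, 0.1, -0.2]
opening: 0.382
grip_force: 30.0
```

```bash
python3 - <<'E'
from pl import plan
# light B into tub, then match box: yaw for closing along box x
j=0.05
plan([(643,-121,130,None,-1),(643,-121,32,None,-1,0,35),(None,None,None,None,0.1,2),(643,-121,140,None,0.2),
(661,75,130,1.281,j),(661,75,75,None,j,1,30),(None,None,None,None,-1,4),(661,75,140,None,-1)])
E
```

```text
[[[0,0,-0.0],[-0.038,0.025,-0.0],-1],[[0,0,-0.0],[-0.075,0.05,-0.0],-1],[[0,0,-0.0],[-0.113,0.076,-0.0],-1],[[0,0,-0.0],[-0.15,0.101,-0.0],-1],[[0,0,-0.0],[-0.15,0.101,0.032],-1]]
[[[0,0,-0.0],[-0.0,-0.0,0.033],-1],[[0,0,-0.0],[-0.0,-0.0,0.066],-1],[[0,0,-0.0],[-0.0,-0.0,0.066],0.1],[[0,0,-0.0],[-0.0,-0.0,0.066],0.1],[[0,0,-0.0],[-0.0,-0.0,0.066],0.1]]
[[[0,0,-0.0],[-0.0,-0.0,-0.036],0.2],[[0,0,-0.0],[-0.0,-0.0,-0.072],0.2],[[0,0,-0.0],[-0.0,-0.0,-0.108],0.2],[[0,0,4.2],[0.049,0.004,-0.106],0.05],[[0,0,8.3],[0.098,0.009,-0.103],0.05]]
[[[0,0,4.2],[0.049,-0.003,0.002],0.05],[[0,0,8.3],[0.098,-0.005,0.005],0.05],[[0,0,8.3],[0.098,-0.005,0.032],0.05],[[0,0,8.3],[0.098,-0.005,0.06],0.05],[[0,0,8.3],[0.098,-0.005,0.06],0.05]]
[[[0,0,0.0],[-0.0,-0.0,-0.0],-1],[[0,0,0.0],[-0.0,-0.0,-0.0],-1],[[0,0,0.0],[-0.0,-0.0,-0.0],-1],[[0,0,0.0],[-0.0,-0.0,-0.0],-1],[[0,0,0.0],[-0.0,-0.0,-0.0],-1]]
[[[0,0,0.0],[-0.0,-0.0,-0.033],-1],[[0,0,0.0],[-0.0,-0.0,-0.065],-1]]
end cmd [661.363, 75.03, 139.7, 1.282]
```

Request:
move_arm([
  [[0,0,0],[-0.038,0.025,0],-1],
  [[0,0,0],[-0.075,0.05,0],-1],
  [[0,0,0],[-0.113,0.076,0],-1],
  [[0,0,0],[-0.15,0.101,0],-1],
  [[0,0,0],[-0.15,0.101,0.032],-1],
])

```text
t: 12.92
eef_pos: [645.5, -123.7, 99.1]
tcp_rot: [3.136, 0.002, 1.569]
ft_force: [-0.5, 0.2, -1.2]
opening: 0.38
grip_force: 30.0
```

Request:
move_arm([
  [[0,0,0],[0,0,0.033],-1],
  [[0,0,0],[0,0,0.066],-1],
  [[0,0,0],[0,0,0.066],0.1],
  [[0,0,0],[0,0,0.066],0.1],
  [[0,0,0],[0,0,0.066],0.1],
])

```text
t: 13.55
eef_pos: [643.8, -120.9, 33.3]
tcp_rot: [3.139, 0.001, 1.572]
ft_force: [-0.3, -0.6, 0.3]
opening: 0.546
grip_force: 0.0
```

Request:
move_arm([
  [[0,0,0],[0,0,-0.036],0.2],
  [[0,0,0],[0,0,-0.072],0.2],
  [[0,0,0],[0,0,-0.108],0.2],
  [[0,0,4.2],[0.049,0.004,-0.106],0.05],
  [[0,0,8.3],[0.098,0.009,-0.103],0.05],
])

```text
t: 14.18
eef_pos: [652.5, -22.1, 136.7]
tcp_rot: [3.139, -0.0, 1.423]
ft_force: [0.1, -0.4, -0.4]
opening: 0.532
grip_force: 0.0
```

Request:
move_arm([
  [[0,0,4.2],[0.049,-0.003,0.002],0.05],
  [[0,0,8.3],[0.098,-0.005,0.005],0.05],
  [[0,0,8.3],[0.098,-0.005,0.032],0.05],
  [[0,0,8.3],[0.098,-0.005,0.06],0.05],
  [[0,0,8.3],[0.098,-0.005,0.06],0.05],
])

```text
t: 14.8
eef_pos: [660.5, 75.1, 74.0]
tcp_rot: [-3.14, 0.001, 1.282]
ft_force: [0.1, 0.6, 0.6]
opening: 0.524
grip_force: 0.0
```

Request:
move_arm([
  [[0,0,0],[0,0,0],-1],
  [[0,0,0],[0,0,0],-1],
  [[0,0,0],[0,0,0],-1],
  [[0,0,0],[0,0,0],-1],
  [[0,0,0],[0,0,0],-1],
])

```text
t: 15.42
eef_pos: [661.9, 74.8, 76.3]
tcp_rot: [3.139, -0.001, 1.282]
ft_force: [-0.9, -0.4, 6.7]
opening: 0.389
grip_force: 30.0
```

Request:
move_arm([
  [[0,0,0],[0,0,-0.033],-1],
  [[0,0,0],[0,0,-0.065],-1],
])

```text
t: 15.68
eef_pos: [661.2, 74.8, 140.9]
tcp_rot: [3.142, -0.0, 1.282]
ft_force: [0.0, -1.2, 0.7]
opening: 0.387
grip_force: 30.0
```

```bash
python3 - <<'E'
from pl import plan
plan([(641,-171,140,1.53,-1),(641,-171,32,None,-1,0,35),(None,None,None,None,0.1,2),(641,-171,150,None,0.2),(480,0,170,None,0.2)])
E
```

```text
[[[0,0,-2.8],[-0.048,0.01,-0.0],-1],[[0,0,-5.7],[-0.097,0.02,-0.0],-1],[[0,0,-8.5],[-0.145,0.03,-0.0],-1],[[0,0,-11.4],[-0.193,0.041,-0.0],-1],[[0,0,-14.2],[-0.242,0.051,-0.0],-1]]
[[[0,0,-0.0],[0.0,-0.0,0.027],-1],[[0,0,-0.0],[0.0,-0.0,0.054],-1],[[0,0,-0.0],[0.0,-0.0,0.081],-1],[[0,0,-0.0],[0.0,-0.0,0.108],-1],[[0,0,-0.0],[0.0,-0.0,0.108],0.1]]
[[[0,0,-0.0],[0.0,-0.0,-0.0],0.1],[[0,0,-0.0],[0.0,-0.0,-0.0],0.1],[[0,0,-0.0],[0.0,-0.0,-0.04],0.2],[[0,0,-0.0],[0.0,-0.0,-0.079],0.2],[[0,0,-0.0],[0.0,-0.0,-0.118],0.2]]
[[[0,0,-0.0],[0.033,-0.034,-0.004],0.2],[[0,0,-0.0],[0.066,-0.067,-0.008],0.2],[[0,0,-0.0],[0.099,-0.101,-0.012],0.2],[[0,0,-0.0],[0.132,-0.135,-0.016],0.2],[[0,0,-0.0],[0.165,-0.168,-0.02],0.2]]
end cmd [480.2, 0.333, 169.7, 1.529]
```

Request:
move_arm([
  [[0,0,-2.8],[-0.048,0.01,0],-1],
  [[0,0,-5.7],[-0.097,0.02,0],-1],
  [[0,0,-8.5],[-0.145,0.03,0],-1],
  [[0,0,-11.4],[-0.193,0.041,0],-1],
  [[0,0,-14.2],[-0.242,0.051,0],-1],
])

```text
t: 16.3
eef_pos: [640.9, -173.3, 140.3]
tcp_rot: [3.141, 0.0, 1.531]
ft_force: [0.5, 0.4, -0.3]
opening: 0.387
grip_force: 30.0
```

Request:
move_arm([
  [[0,0,0],[0,0,0.027],-1],
  [[0,0,0],[0,0,0.054],-1],
  [[0,0,0],[0,0,0.081],-1],
  [[0,0,0],[0,0,0.108],-1],
  [[0,0,0],[0,0,0.108],0.1],
])

```text
t: 16.92
eef_pos: [640.3, -171.3, 30.4]
tcp_rot: [-3.139, -0.001, 1.529]
ft_force: [0.0, 0.6, 0.9]
opening: 0.447
grip_force: 0.0
```

Request:
move_arm([
  [[0,0,0],[0,0,0],0.1],
  [[0,0,0],[0,0,0],0.1],
  [[0,0,0],[0,0,-0.04],0.2],
  [[0,0,0],[0,0,-0.079],0.2],
  [[0,0,0],[0,0,-0.118],0.2],
])

```text
t: 17.55
eef_pos: [641.2, -171.6, 152.0]
tcp_rot: [3.14, 0.0, 1.53]
ft_force: [0.7, -0.3, -0.3]
opening: 0.6
grip_force: 0.0
```

Request:
move_arm([
  [[0,0,0],[0.033,-0.034,-0.004],0.2],
  [[0,0,0],[0.066,-0.067,-0.008],0.2],
  [[0,0,0],[0.099,-0.101,-0.012],0.2],
  [[0,0,0],[0.132,-0.135,-0.016],0.2],
  [[0,0,0],[0.165,-0.168,-0.02],0.2],
])

```text
t: 18.18
eef_pos: [479.1, 1.2, 170.7]
tcp_rot: [3.14, 0.0, 1.529]
ft_force: [0.7, 0.7, -0.8]
opening: 0.598
grip_force: 0.0
```

```bash
python3 - <<'E'
from pl import plan
j=-0.3
plan([(432,92,120,1.615,j),(431,92,20,None,j,0,30),(None,None,None,None,-1,3)])
E
```

```text
[[[0,0,-1.6],[0.03,-0.017,0.017],-0.3],[[0,0,-3.3],[0.06,-0.035,0.033],-0.3],[[0,0,-4.9],[0.09,-0.052,0.05],-0.3],[[0,0,-4.9],[0.09,-0.052,0.075],-0.3],[[0,0,-4.9],[0.09,-0.052,0.1],-0.3]]
[[[0,0,-0.0],[-0.0,-0.001,0.025],-0.3],[[0,0,-0.0],[-0.0,-0.001,0.05],-0.3],[[0,0,-0.0],[-0.0,-0.001,0.05],-1],[[0,0,-0.0],[-0.0,-0.001,0.05],-1],[[0,0,-0.0],[-0.0,-0.001,0.05],-1]]
[[[0,0,-0.0],[-0.0,0.0,-0.0],-1]]
end cmd [430.963, 92.36, 19.7, 1.615]
```

Request:
move_arm([
  [[0,0,-1.6],[0.03,-0.017,0.017],-0.3],
  [[0,0,-3.3],[0.06,-0.035,0.033],-0.3],
  [[0,0,-4.9],[0.09,-0.052,0.05],-0.3],
  [[0,0,-4.9],[0.09,-0.052,0.075],-0.3],
  [[0,0,-4.9],[0.09,-0.052,0.1],-0.3],
])

```text
t: 18.8
eef_pos: [432.3, 92.8, 70.0]
tcp_rot: [3.139, -0.0, 1.616]
ft_force: [1.2, -0.2, -0.7]
opening: 0.351
grip_force: 0.0
```

```bash
python3 - <<'E'
from h import *
T,S=shot('top','top2'),shot('scene','scene2')
a=cv2.resize(T['img'][90:290,210:450],(480,400),interpolation=cv2.INTER_CUBIC);b=cv2.resize(S['img'][140:340,230:410],(360,400),interpolation=cv2.INTER_CUBIC)
cv2.imwrite('pics/c2.png',cv2.resize(np.hstack([a,b]),(798,380))[:,:,::-1])
E
```

View pics/c2.png

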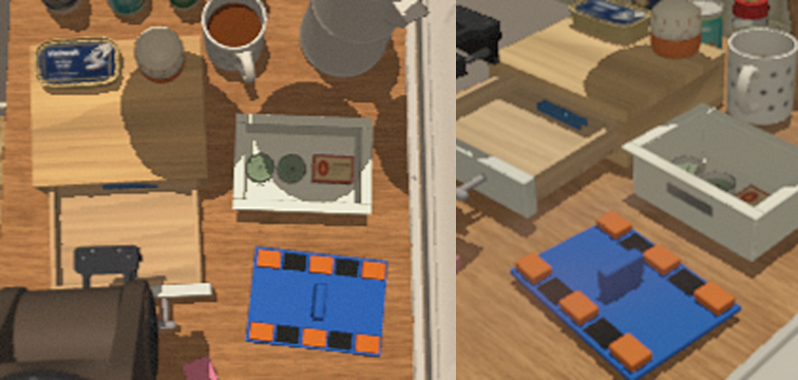

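Both lights (left crop, 260 and 291 at row 167) and the match box (333,168) lie in the tub. The drawer holds only the peg, and the lid hasn't moved. Closing the drawer next.

Request:
move_arm([
  [[0,0,0],[0,-0.001,0.025],-0.3],
  [[0,0,0],[0,-0.001,0.05],-0.3],
  [[0,0,0],[0,-0.001,0.05],-1],
  [[0,0,0],[0,-0.001,0.05],-1],
  [[0,0,0],[0,-0.001,0.05],-1],
])

```text
t: 19.52
eef_pos: [431.3, 92.3, 20.8]
tcp_rot: [3.14, -0.0, 1.615]
ft_force: [-1.0, -0.2, 5.1]
opening: 0.109
grip_force: 30.0
```

Request:
move_arm([
  [[0,0,0],[0,0.026,0],-1],
  [[0,0,0],[0,0.052,0],-1],
  [[0,0,0],[0,0.078,0],-1],
  [[0,0,0],[0,0.104,0],-1],
  [[0,0,0],[0,0.12,0],-1],
])

```text
t: 20.15
eef_pos: [551.7, 99.5, 20.8]
tcp_rot: [3.14, -0.002, 1.615]
ft_force: [-2.0, 17.9, 4.2]
opening: 0.106
grip_force: 30.0
```

Request:
move_arm([
  [[0,0,0],[0,0.003,0],-1],
  [[0,0,0],[0,0.004,0],-1],
  [[0,0,0],[0,0.004,0],-1],
])

```text
t: 20.52
eef_pos: [555.0, 99.7, 20.9]
tcp_rot: [3.14, -0.002, 1.615]
ft_force: [-0.1, 18.0, 2.5]
opening: 0.109
grip_force: 30.0
```

Request:
move_arm([
  [[0,0,0],[0,0.002,0],-1],
  [[0,0,0],[0,0.004,0],-1],
  [[0,0,0],[0,0.004,0],-1],
])

```text
t: 20.9
eef_pos: [559.0, 100.0, 20.9]
tcp_rot: [3.14, -0.002, 1.615]
ft_force: [-1.0, 17.3, 2.7]
opening: 0.109
grip_force: 30.0
```

Request:
move_arm([
  [[0,0,0],[0,0.002,0],-1],
  [[0,0,0],[0,0.003,0],-1],
  [[0,0,0],[0,0.003,0],-1],
])

```text
t: 21.28
eef_pos: [561.0, 100.1, 20.8]
tcp_rot: [-3.141, -0.002, 1.615]
ft_force: [-5.3, 16.8, 4.9]
opening: 0.105
grip_force: 30.0
```

Request:
move_arm([
  [[0,0,0],[0,0,0],-0.3],
  [[0,0,0],[0,0,0],-0.3],
  [[0,0,0],[0,0,-0.04],-0.3],
  [[0,0,0],[0,0,-0.09],-0.3],
  [[0,0,0],[0.03,-0.03,-0.12],-0.3],
])

```text
t: 21.9
eef_pos: [531.9, 125.7, 142.0]
tcp_rot: [3.138, -0.0, 1.612]
ft_force: [-1.1, 1.0, 0.7]
opening: 0.349
grip_force: 0.0
```

Request:
move_arm([
  [[0,0,0],[0.05,-0.03,0],-0.3],
  [[0,0,0],[0.1,-0.06,0],-0.3],
  [[0,0,0],[0.1,-0.06,0],-0.3],
])

```text
t: 22.28
eef_pos: [464.2, 226.1, 140.2]
tcp_rot: [3.141, -0.0, 1.619]
ft_force: [0.2, -0.4, 0.3]
opening: 0.348
grip_force: 0.0
```

```bash
python3 - <<'E'
from h import *
print(np.round(readout.state()['eef_pos'],1))
T,S=shot('top','top3'),shot('scene','scene3')
for n,z in(('lid',14),('tub',60)):
    for nm,p in(('T',T),('S',S)):
        L=eyes.cut_out(p,n); print(n,nm,[(round(d['score'],2),np.round(d['uv'])) for d in L[:2]])
        L=[d for d in L if d['mask'].sum()>2500]
        if L:
            m=L[0]['mask']; q0=[472,-150,-.09] if n=='lid' else [643,-127,-.045]
            print(fit([(p,m)],MODEL[n][0],q0,0))
# lid blue/orange colour hull, top
for nm,p in(('T',T),('S',S)):
    h=cv2.cvtColor(p['img'],cv2.COLOR_RGB2HSV)
    o=cv2.inRange(h,(5,150,120),(18,255,255)); n,l,st,c=cv2.connectedComponentsWithStats(o)
    for i in range(1,n):
        if st[i,4]>60: print(nm,'orange',st[i,4],np.round(c[i],1),np.round(at(p,c[i],23.5 if nm=='T' else 22),1))
a=cv2.resize(T['img'][140:270,330:430],(600,780)[::1],interpolation=cv2.INTER_CUBIC); cv2.imwrite('pics/c3.png',cv2.resize(a,(460,598))[:,:,::-1])
E
```

```text
[464.2 226.1 140.2]
lid T [(0.62, array([377., 246.]))]
(array([ 4.65702e+02, -1.49229e+02, -1.02000e-01]), np.float64(0.033))
lid S [(0.83, array([316., 293.])), (0.33, array([313., 261.]))]
(array([ 4.64091e+02, -1.46821e+02, -1.00000e-01]), np.float64(0.039))
tub T [(0.94, array([370., 170.]))]
(array([ 6.42121e+02, -1.27641e+02, -4.30000e-02]), np.float64(0.285))
tub S [(0.94, array([375., 231.])), (0.73, array([335., 276.]))]
(array([ 6.45256e+02, -1.17258e+02, -5.60000e-02]), np.float64(0.173))
T orange 14216 [314.5 231.9] [502.5   1.9]
T orange 219 [320.   75.6] [907.4  -7.8]
T orange 1552 [355.9 105.7] [ 826.1 -100.5]
T orange 195 [330.8 101.6] [837.  -36.3]
T orange 134 [420.  121.8] [ 783.7 -263.2]
T orange 74 [401.9 147.4] [ 716.8 -216.1]
T orange 121 [276.5 202.2] [575.3  97.5]
T orange 94 [351.2 225.8] [518.2 -88.2]
T orange 99 [378.6 228.9] [ 511.  -155.5]
T orange 99 [406.1 231.9] [ 504.3 -222.6]
T orange 65 [236.8 243.2] [473.  193.1]
T orange 99 [347.2 264.1] [425.2 -78.4]
T orange 101 [375.  267.4] [ 418.  -145.8]
T orange 101 [402.9 270.5] [ 411.3 -213. ]
S orange 136 [312.9 257. ] [517.4 -86.2]
S orange 156 [337.6 275. ] [ 510.6 -153.5]
S orange 166 [270.1 279.8] [423.3 -76.6]
S orange 191 [365.6 295.2] [ 503.9 -221. ]
S orange 184 [293.8 300.5] [ 416.4 -143.8]
S orange 220 [321.1 324. ] [ 409.8 -211.3]
S orange 255 [229.3 379.1] [ 256.1 -189.9]
S orange 90 [194.2 380.9] [ 222.5 -157.8]
```

View pics/c3.png

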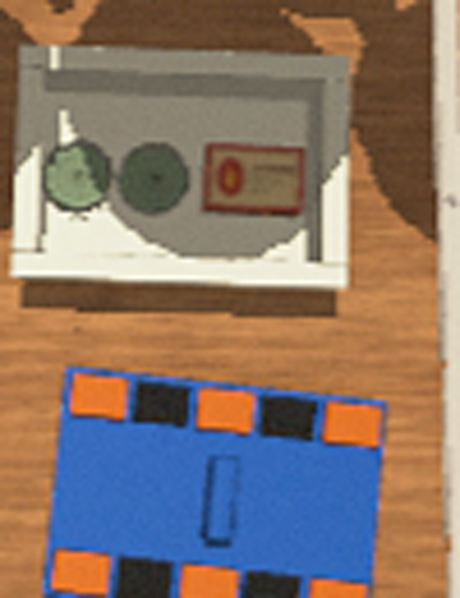

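The crop shows the tub with the two lights and the match box, and the lid's six pads, which sit about 6 mm from where they were before. I need the tub's pose more exactly, so I'll overlay the fitted outline on both views.

```bash
cat > ov.py <<'E'
from h import *
def ov(p,q,sc,r0,c0,h,w,rects):
    im=cv2.resize(p['img'][r0:r0+h,c0:c0+w],None,fx=sc,fy=sc,interpolation=cv2.INTER_CUBIC)[:,:,::-1].copy()
    for hx,hy,z,col in rects:
        uv=[(proj(p,X)+.5-[c0,r0])*sc for X in place(np.array([[-hx,-hy,0],[hx,-hy,0],[hx,hy,0],[-hx,hy,0]],float),q,z)]
        cv2.polylines(im,[np.int32(np.array(uv)*16)],True,col,1,cv2.LINE_AA,4)
    return im
E
python3 - <<'E'
from ov import *
T,S=shot('top'),shot('scene')
q=[643,-126,-.045]; R=[(62,87,60,(0,0,255)),(49,74,60,(255,0,0)),(62,87,0,(0,200,0))]
a=ov(T,q,6,140,326,76,90,R); b=ov(S,q,3.6,190,310,90,125,R)
print(a.shape,b.shape)
b=cv2.copyMakeBorder(b,0,max(0,a.shape[0]-b.shape[0]),0,0,0)
cv2.imwrite('pics/ov1.png',cv2.resize(a,(760,int(a.shape[0]*760/a.shape[1])))); cv2.imwrite('pics/ov2.png',cv2.resize(b,(760,int(b.shape[0]*760/b.shape[1]))))
E
```

```text
(456, 540, 3) (324, 450, 3)
```

View pics/ov1.png

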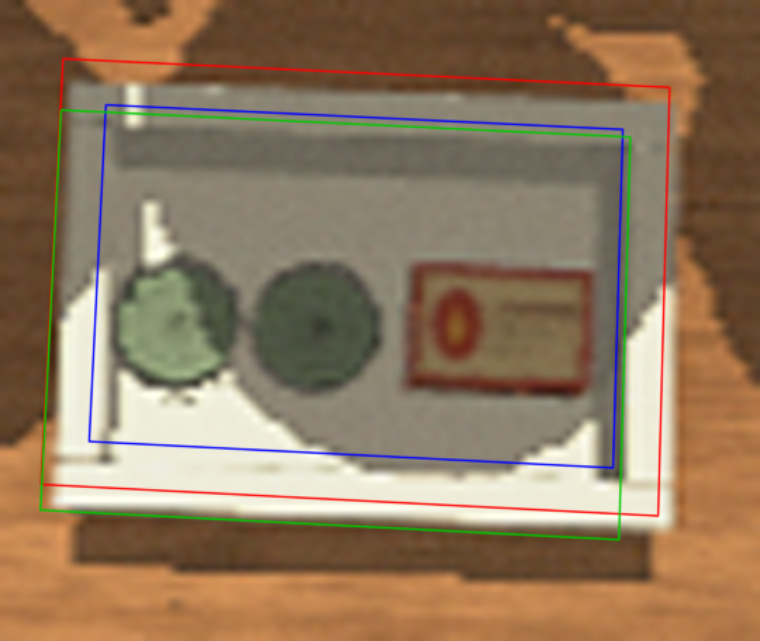

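View pics/ov2.png

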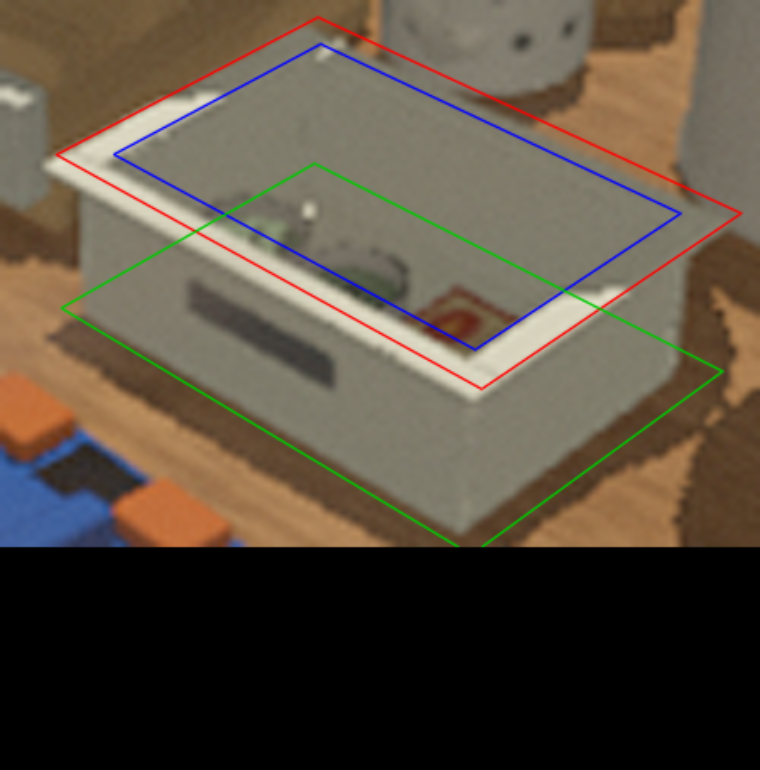

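The overlay shows that the tub's rim overhangs its walls, which had biased the fit. The real rim corners in the top view are about (68,82), (52,510), (672,525) and (678,105). In the scene view they are (45,163) and (478,398). I solve with the rim alone.

```bash
python3 - <<'E'
from ov import *
from scipy.optimize import least_squares
T,S=shot('top'),shot('scene')
kT=760/540*6; kS=760/450*3.6
cT={(62,87):(68,82),(-62,87):(52,510),(-62,-87):(672,525),(62,-87):(679,105)}
cS={(-62,87):(45,163),(-62,-87):(478,398),(62,-87):(738,232)}
uvT={k:np.array(v)/kT+[326,140]-.5 for k,v in cT.items()}; uvS={k:np.array(v)/kS+[310,190]-.5 for k,v in cS.items()}
def res(q,L):
    return np.concatenate([(proj(p,place(np.array([[*k,0]],float),q,60)[0])-uv) for p,D in L for k,uv in D.items()])
for nm,L in(('T',[(T,uvT)]),('S',[(S,uvS)]),('both',[(T,uvT),(S,uvS)])):
    r=least_squares(res,[643,-127,-.04],args=(L,),x_scale=[1,1,.01]); print(nm,np.round(r.x,3),np.round(r.fun,1))
q=r.x; R=[(62,87,60,(0,0,255)),(49,74,60,(255,0,0)),(49,74,6,(0,200,0))]
a=ov(T,q,5,146,328,66,84,R); b=ov(S,q,3.3,190,315,80,115,R)
H=max(a.shape[0],b.shape[0]); f=lambda i:cv2.copyMakeBorder(i,0,H-i.shape[0],0,0,0)
cv2.imwrite('pics/ov3.png',np.hstack([f(a),f(b)])); print(np.hstack([f(a),f(b)]).shape)
E
```

```text
T [ 6.37475e+02 -1.28931e+02 -2.90000e-02] [ 0.1 -0.   0.2 -0.1  0.   0.7 -0.3 -0.5]
S [ 6.36797e+02 -1.28951e+02 -4.80000e-02] [ 0.6  0.3 -0.5  0.8 -0.  -1.1]
both [ 6.37047e+02 -1.28710e+02 -3.70000e-02] [ 0.2 -0.2 -0.1 -0.3 -0.3  1.1 -0.2 -0.   0.5  0.5  0.2  0.6 -0.1 -1.6]
(330, 800, 3)
```

View pics/ov3.png

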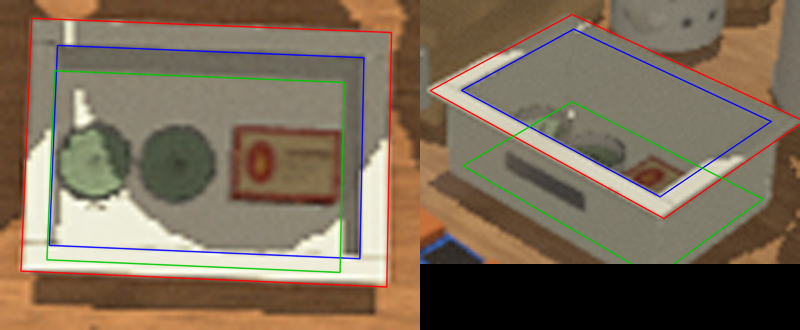

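The rim overlay now matches in both views, giving the tub at (637, -129) with yaw -0.038. The lid is at (464, -150) with yaw -0.103. I grasp it across the grip's thickness.

```bash
python3 - <<'E'
from h import *; import json
from pl import plan
s=readout.state(); print(s['eef_pos'],s['tcp_rot'])
json.dump([*s['eef_pos'][:2],139.7,1.615],open('cmd.json','w'))
j=-0.3
plan([(464.2,-149.6,125,3.039,j),(464.2,-149.6,18,None,j,1,30),(None,None,None,None,-1,4)])
E
```

```text
[466.32352716 223.42109107 139.54411677] [-3.14147036e+00 -4.78026690e-05  1.61399687e+00]
[[[0,0,-8.2],[-0.037,-0.002,0.001],-0.3],[[0,0,-16.3],[-0.075,-0.004,0.003],-0.3],[[0,0,-24.5],[-0.112,-0.006,0.004],-0.3],[[0,0,-32.6],[-0.149,-0.007,0.006],-0.3],[[0,0,-40.8],[-0.186,-0.009,0.007],-0.3]]
[[[0,0,-8.2],[-0.027,-0.026,0.002],-0.3],[[0,0,-16.3],[-0.054,-0.052,0.003],-0.3],[[0,0,-24.5],[-0.081,-0.078,0.005],-0.3],[[0,0,-32.6],[-0.108,-0.103,0.006],-0.3],[[0,0,-40.8],[-0.135,-0.129,0.008],-0.3]]
[[[0,0,0.0],[0.0,-0.0,0.026],-0.3],[[0,0,0.0],[0.0,-0.0,0.053],-0.3],[[0,0,0.0],[0.0,-0.0,0.08],-0.3],[[0,0,0.0],[0.0,-0.0,0.107],-0.3],[[0,0,0.0],[0.0,-0.0,0.107],-0.3]]
[[[0,0,0.0],[0.0,-0.0,-0.0],-1],[[0,0,0.0],[0.0,-0.0,-0.0],-1],[[0,0,0.0],[0.0,-0.0,-0.0],-1],[[0,0,0.0],[0.0,-0.0,-0.0],-1],[[0,0,0.0],[0.0,-0.0,-0.0],-1]]
end cmd [464.361, -149.516, 17.7, 3.039]
```

Request:
move_arm([
  [[0,0,-8.2],[-0.037,-0.002,0.001],-0.3],
  [[0,0,-16.3],[-0.075,-0.004,0.003],-0.3],
  [[0,0,-24.5],[-0.112,-0.006,0.004],-0.3],
  [[0,0,-32.6],[-0.149,-0.007,0.006],-0.3],
  [[0,0,-40.8],[-0.186,-0.009,0.007],-0.3],
])

```text
t: 23.4
eef_pos: [465.3, 36.3, 132.6]
tcp_rot: [3.141, 0.0, 2.331]
ft_force: [0.6, 0.9, 0.1]
opening: 0.351
grip_force: 0.0
```

Request:
move_arm([
  [[0,0,-8.2],[-0.027,-0.026,0.002],-0.3],
  [[0,0,-16.3],[-0.054,-0.052,0.003],-0.3],
  [[0,0,-24.5],[-0.081,-0.078,0.005],-0.3],
  [[0,0,-32.6],[-0.108,-0.103,0.006],-0.3],
  [[0,0,-40.8],[-0.135,-0.129,0.008],-0.3],
])

```text
t: 24.02
eef_pos: [464.0, -150.5, 124.6]
tcp_rot: [3.142, 0.0, 3.043]
ft_force: [-0.2, 0.1, 0.4]
opening: 0.349
grip_force: 0.0
```

```bash
python3 - <<'E'
from h import *
s=readout.state(); print(s['eef_pos'],s['tcp_rot'],s['joints'])
S=shot('scene')
h=cv2.cvtColor(S['img'],cv2.COLOR_RGB2HSV)
o=cv2.inRange(h,(5,150,120),(18,255,255)); n,l,st,c=cv2.connectedComponentsWithStats(o)
for i in range(1,n):
    if st[i,4]>90: print('orange',st[i,4],np.round(c[i],1),np.round(at(S,c[i],22),1))
E
```

```text
[ 464.00256984 -150.53740992  124.62170985] [3.14158506e+00 2.52556740e-04 3.04345698e+00] [-4.49278736e-01  4.23942415e-01  1.98788440e+00  1.41030360e-04
  7.29531308e-01 -1.92204451e+00]
orange 146 [312.9 257.2] [517.1 -86.7]
orange 165 [337.8 275.4] [ 510.  -154.2]
orange 155 [269.7 280. ] [422.6 -76.4]
orange 200 [365.7 295.4] [ 503.6 -221.3]
orange 136 [194.9 382.9] [ 221.4 -161.4]
orange 275 [229.6 379.6] [ 255.9 -190.9]
```

Request:
move_arm([
  [[0,0,0],[0,0,0.026],-0.3],
  [[0,0,0],[0,0,0.053],-0.3],
  [[0,0,0],[0,0,0.08],-0.3],
  [[0,0,0],[0,0,0.107],-0.3],
  [[0,0,0],[0,0,0.107],-0.3],
])

```text
t: 24.7
eef_pos: [463.6, -149.0, 16.6]
tcp_rot: [3.141, -0.002, 3.039]
ft_force: [0.5, 0.9, 0.7]
opening: 0.349
grip_force: 0.0
```

Request:
move_arm([
  [[0,0,0],[0,0,0],-1],
  [[0,0,0],[0,0,0],-1],
  [[0,0,0],[0,0,0],-1],
  [[0,0,0],[0,0,0],-1],
  [[0,0,0],[0,0,0],-1],
])

```text
t: 25.32
eef_pos: [464.4, -149.2, 18.4]
tcp_rot: [-3.141, 0.001, 3.039]
ft_force: [-1.2, 0.0, 6.9]
opening: 0.147
grip_force: 30.0
```

```bash
python3 - <<'E'
from pl import plan
plan([(464.4,-149.5,92,None,-1,0,40),(637,-129,92,3.104,-1,2,35)])
E
```

```text
[[[0,0,-0.0],[-0.0,0.0,-0.037],-1],[[0,0,-0.0],[-0.0,0.0,-0.074],-1],[[0,0,-0.7],[-0.034,0.008,-0.074],-1],[[0,0,-1.5],[-0.068,0.015,-0.074],-1],[[0,0,-2.2],[-0.102,0.023,-0.074],-1]]
[[[0,0,-0.8],[-0.034,0.006,-0.0],-1],[[0,0,-1.5],[-0.068,0.012,-0.0],-1],[[0,0,-1.5],[-0.068,0.012,-0.0],-1],[[0,0,-1.5],[-0.068,0.012,-0.0],-1]]
end cmd [636.806, -129.437, 91.7, 3.104]
```

Request:
move_arm([
  [[0,0,0],[0,0,-0.037],-1],
  [[0,0,0],[0,0,-0.074],-1],
  [[0,0,-0.7],[-0.034,0.008,-0.074],-1],
  [[0,0,-1.5],[-0.068,0.015,-0.074],-1],
  [[0,0,-2.2],[-0.102,0.023,-0.074],-1],
])

```text
t: 25.95
eef_pos: [568.7, -136.3, 91.9]
tcp_rot: [3.141, -0.0, 3.078]
ft_force: [0.2, -0.1, -3.6]
opening: 0.144
grip_force: 30.0
```

Request:
move_arm([
  [[0,0,-0.8],[-0.034,0.006,0],-1],
  [[0,0,-1.5],[-0.068,0.012,0],-1],
  [[0,0,-1.5],[-0.068,0.012,0],-1],
  [[0,0,-1.5],[-0.068,0.012,0],-1],
])

```text
t: 26.45
eef_pos: [635.4, -128.7, 91.2]
tcp_rot: [3.141, -0.002, 3.104]
ft_force: [-0.0, 0.3, -3.4]
opening: 0.146
grip_force: 30.0
```

```bash
python3 - <<'E'
from ov import *
s=readout.state(); print(s['eef_pos'],s['tcp_rot'])
S=shot('scene');T=shot('top')
q=[637,-129,-.038]; z=s['eef_pos'][2]-18.4
R=[(62,87,60,(0,0,255)),(62,87,z+14,(0,255,255))]
a=ov(T,q,4,140,320,90,100,R); b=ov(S,q,3,180,305,110,130,R)
H=max(a.shape[0],b.shape[0]); f=lambda i:cv2.copyMakeBorder(i,0,H-i.shape[0],0,0,0)
cv2.imwrite('pics/ov4.png',np.hstack([f(a),f(b)]))
for p in (S,T):
  h=cv2.cvtColor(p['img'],cv2.COLOR_RGB2HSV)
  o=cv2.inRange(h,(5,150,120),(18,255,255)); n,l,st,c=cv2.connectedComponentsWithStats(o)
  for i in range(1,n):
    if 60<st[i,4]<400: print('orange',st[i,4],np.round(c[i],1),np.round(at(p,c[i],z+(22 if p is S else 23.5)),1))
for xy in((-47,-68),(-47,0),(-47,68),(47,-68),(47,0),(47,68)): print(xy,np.round(place(np.array([[*xy,0.]]),q,0)[0],1))
E
```

```text
[ 635.40955426 -128.69528383   91.19342771] [ 3.14111456e+00 -1.70036244e-03  3.10379725e+00]
orange 74 [327.  202.8] [587.1 -57.5]
orange 139 [195.  382.9] [ 198.8 -219. ]
orange 275 [229.5 379.7] [ 228.2 -244.2]
orange 208 [320.1  75.8] [872.4 -10.1]
orange 184 [329.8 134.7] [727.2 -34.1]
orange 97 [274.3 202.8] [565.6  92.3]
(-47, -68) [ 587.5 -195.2    0. ]
(-47, 0) [ 590.  -127.2    0. ]
(-47, 68) [592.6 -59.3   0. ]
(47, -68) [ 681.4 -198.7    0. ]
(47, 0) [ 684.  -130.8    0. ]
(47, 68) [686.5 -62.8   0. ]
```

View pics/ov4.png

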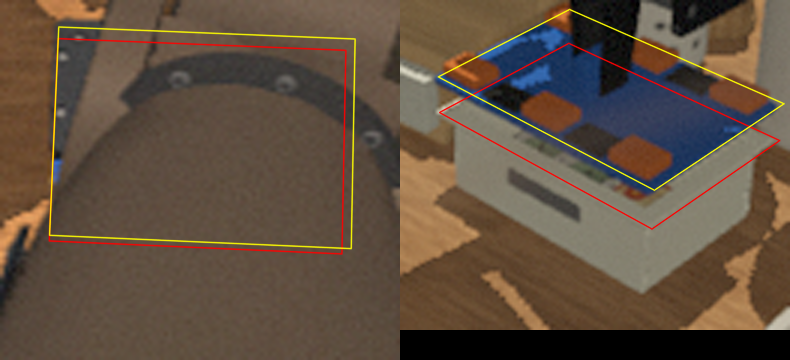

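The scene view shows the held lid's flange matching the predicted outline over the tub. Lowering it.

Request:
move_arm([
  [[0,0,0],[0,0,0.008],-1],
  [[0,0,0],[0,0,0.014],-1],
  [[0,0,0],[0,0,0.018],-1],
  [[0,0,0],[0,0,0.021],-1],
  [[0,0,0],[0,0,0.021],-1],
])

```text
t: 27.18
eef_pos: [636.6, -128.9, 70.6]
tcp_rot: [3.142, 0.0, 3.104]
ft_force: [0.7, -0.5, -3.6]
opening: 0.144
grip_force: 30.0
```

Request:
move_arm([
  [[0,0,0],[0,0,0.001],-1],
  [[0,0,0],[0,0,0.001],-1],
  [[0,0,0],[0,0,0.001],-0.4],
  [[0,0,0],[0,0,0.001],-0.4],
  [[0,0,0],[0,0,0.001],-0.4],
])

```text
t: 27.8
eef_pos: [636.6, -128.9, 69.6]
tcp_rot: [3.142, 0.0, 3.104]
ft_force: [0.4, -0.1, 0.4]
opening: 0.3
grip_force: 0.0
```

Request:
move_arm([
  [[0,0,0],[0,0,-0.035],-0.4],
  [[0,0,0],[0,0,-0.07],-0.4],
  [[0,0,0],[-0.012,0.035,-0.07],-1],
  [[0,0,0],[-0.024,0.068,-0.07],-1],
  [[0,0,0],[-0.047,0.068,-0.07],-1],
])

```text
t: 28.42
eef_pos: [686.3, -60.4, 140.0]
tcp_rot: [3.141, -0.0, 3.106]
ft_force: [0.5, -0.8, 0.2]
opening: 0.045
grip_force: 0.0
```

```bash
python3 - <<'E'
from ov import *
s=readout.state(); print(s['eef_pos'],s['tcp_rot'])
S=shot('scene');q=[637,-129,-.038]
for p in (S,):
  h=cv2.cvtColor(p['img'],cv2.COLOR_RGB2HSV)
  o=cv2.inRange(h,(5,120,80),(18,255,255)); n,l,st,c=cv2.connectedComponentsWithStats(o)
  for i in range(1,n):
    if 60<st[i,4]<400: print('orange',st[i,4],np.round(c[i],1),np.round(at(p,c[i],52+(22 if p is S else 23.5)),1))
b=ov(S,q,5,180,300,100,140,[(62,87,66,(0,255,255))])
cv2.imwrite('pics/ov5.png',b)
E
```

```text
[686.30126037 -60.43985856 139.95355664] [ 3.14128318e+00 -4.78819050e-05  3.10611445e+00]
orange 124 [304.2 183.7] [637.   56.9]
orange 156 [324.9 183. ] [668.6  26.3]
orange 151 [355.  226.2] [ 585.9 -127.7]
orange 178 [384.2 241.6] [ 583.5 -195.3]
orange 136 [115.8 285.9] [217.7  37.8]
orange 392 [188.3 377.6] [ 203.9 -190.1]
```

View pics/ov5.png

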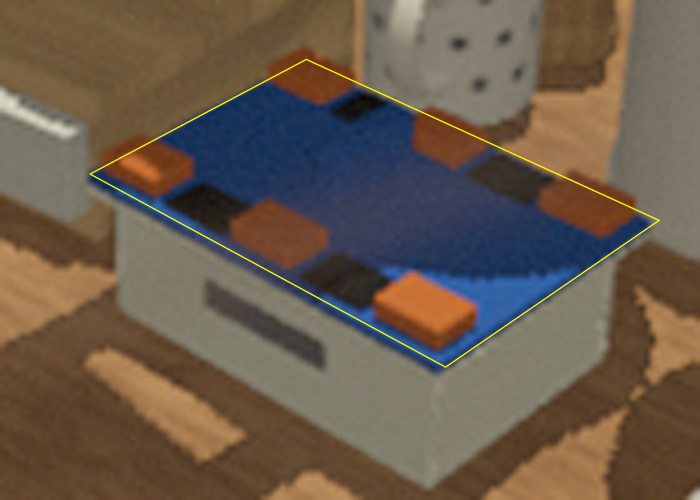

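The lid sits flush on the rim, matching the yellow outline, with six pads standing. Pressing starts at the +x +y pad.

```bash
python3 - <<'E'
import json
from pl import plan
json.dump([686.3,-63.2,139.7,3.104],open('cmd.json','w'))
P=[(686.3,-62.8),(683.7,-130.7),(681.1,-198.6),(587.2,-195.1),(589.8,-127.2),(592.3,-59.4)]
w=[]
for x,y in P: w+=[(x,y,88,None,-1),(x,y,76,None,-1),(x,y,68.5,None,-1,2,4),(x,y,88,None,-1)]
w+=[(None,None,160,None,-1)]
plan(w)
E
```

```text
[[[0,0,-0.0],[0.0,0.0,0.026],-1],[[0,0,-0.0],[0.0,0.0,0.052],-1],[[0,0,-0.0],[0.0,0.0,0.064],-1],[[0,0,-0.0],[0.0,0.0,0.067],-1],[[0,0,-0.0],[0.0,0.0,0.071],-1]]
[[[0,0,-0.0],[0.0,0.0,0.0],-1],[[0,0,-0.0],[0.0,0.0,0.0],-1],[[0,0,-0.0],[0.0,0.0,-0.019],-1],[[0,0,-0.0],[0.0,-0.034,-0.019],-1],[[0,0,-0.0],[0.0,-0.068,-0.019],-1]]
[[[0,0,-0.0],[0.0,0.0,0.012],-1],[[0,0,-0.0],[0.0,0.0,0.015],-1],[[0,0,-0.0],[0.0,0.0,0.019],-1],[[0,0,-0.0],[0.0,0.0,0.019],-1],[[0,0,-0.0],[0.0,0.0,0.019],-1]]
[[[0,0,-0.0],[0.0,0.0,-0.019],-1],[[0,0,-0.0],[0.0,-0.034,-0.019],-1],[[0,0,-0.0],[0.0,-0.067,-0.019],-1],[[0,0,-0.0],[0.0,-0.067,-0.007],-1],[[0,0,-0.0],[0.0,-0.067,-0.004],-1]]
[[[0,0,-0.0],[0.0,-0.0,0.004],-1],[[0,0,-0.0],[0.0,-0.0,0.004],-1],[[0,0,-0.0],[0.0,-0.0,0.004],-1],[[0,0,-0.0],[0.0,-0.0,-0.015],-1],[[0,0,-0.0],[0.047,-0.001,-0.015],-1]]
[[[0,0,-0.0],[0.047,0.0,-0.0],-1],[[0,0,-0.0],[0.047,0.0,0.012],-1],[[0,0,-0.0],[0.047,0.0,0.015],-1],[[0,0,-0.0],[0.047,0.0,0.019],-1],[[0,0,-0.0],[0.047,0.0,0.019],-1]]
[[[0,0,-0.0],[0.0,0.0,0.0],-1],[[0,0,-0.0],[0.0,0.0,-0.019],-1],[[0,0,-0.0],[0.0,0.034,-0.019],-1],[[0,0,-0.0],[0.0,0.068,-0.019],-1],[[0,0,-0.0],[0.0,0.068,-0.007],-1]]
[[[0,0,-0.0],[0.0,0.0,0.003],-1],[[0,0,-0.0],[0.0,0.0,0.007],-1],[[0,0,-0.0],[0.0,0.0,0.007],-1],[[0,0,-0.0],[0.0,0.0,0.007],-1],[[0,0,-0.0],[0.0,0.0,-0.012],-1]]
[[[0,0,-0.0],[0.0,0.034,-0.0],-1],[[0,0,-0.0],[0.0,0.068,-0.0],-1],[[0,0,-0.0],[0.0,0.068,0.012],-1],[[0,0,-0.0],[0.0,0.068,0.015],-1],[[0,0,-0.0],[0.0,0.068,0.019],-1]]
[[[0,0,-0.0],[0.0,0.0,0.0],-1],[[0,0,-0.0],[0.0,0.0,0.0],-1],[[0,0,-0.0],[0.0,0.0,-0.019],-1],[[0,0,-0.0],[0.0,0.0,-0.055],-1],[[0,0,-0.0],[0.0,0.0,-0.091],-1]]
end cmd [592.366, -59.667, 159.7, 3.104]
```

Request:
move_arm([
  [[0,0,0],[0,0,0.026],-1],
  [[0,0,0],[0,0,0.052],-1],
  [[0,0,0],[0,0,0.064],-1],
  [[0,0,0],[0,0,0.067],-1],
  [[0,0,0],[0,0,0.071],-1],
])

```text
t: 29.1
eef_pos: [685.8, -62.9, 69.8]
tcp_rot: [-3.142, -0.0, 3.104]
ft_force: [-5.7, -0.2, 7.2]
opening: 0.007
grip_force: 3.5
```

Request:
move_arm([
  [[0,0,0],[0,0,0],-1],
  [[0,0,0],[0,0,0],-1],
])

```text
t: 29.35
eef_pos: [686.5, -62.9, 69.4]
tcp_rot: [-3.141, 0.001, 3.104]
ft_force: [-0.1, -0.2, 2.8]
opening: 0.004
grip_force: 1.4
```

Request:
move_arm([
  [[0,0,0],[0,0,0.0015],-1],
  [[0,0,0],[0,0,0.0015],-1],
])

```text
t: 29.6
eef_pos: [686.5, -62.9, 69.3]
tcp_rot: [-3.141, 0.002, 3.104]
ft_force: [-5.3, -0.1, 15.2]
opening: 0.001
grip_force: 7.4
```

Request:
move_arm([
  [[0,0,0],[0,0,-0.02],-1],
  [[0,0,0],[0,-0.034,-0.02],-1],
  [[0,0,0],[0,-0.068,-0.02],-1],
  [[0,0,0],[0,-0.068,-0.008],-1],
])

```text
t: 30.1
eef_pos: [684.2, -133.0, 76.6]
tcp_rot: [-3.141, 0.003, 3.101]
ft_force: [0.0, 0.4, 0.0]
opening: 0.003
grip_force: 0.0
```

Request:
move_arm([
  [[0,0,0],[0,0,0.003],-1],
  [[0,0,0],[0,0,0.006],-1],
  [[0,0,0],[0,0,0.008],-1],
  [[0,0,0],[0,0,0.008],-1],
])

```text
t: 30.6
eef_pos: [683.9, -130.4, 69.3]
tcp_rot: [-3.14, 0.002, 3.105]
ft_force: [-5.0, -5.2, 15.0]
opening: 0.005
grip_force: 7.5
```

Request:
move_arm([
  [[0,0,0],[0,0,-0.02],-1],
  [[0,0,0],[0,-0.034,-0.02],-1],
  [[0,0,0],[0,-0.067,-0.02],-1],
  [[0,0,0],[0,-0.067,-0.008],-1],
])

```text
t: 31.1
eef_pos: [681.5, -198.9, 76.3]
tcp_rot: [-3.141, 0.002, 3.102]
ft_force: [0.1, 0.2, -0.3]
opening: 0.008
grip_force: 0.0
```

Request:
move_arm([
  [[0,0,0],[0,0,0.003],-1],
  [[0,0,0],[0,0,0.006],-1],
  [[0,0,0],[0,0,0.008],-1],
  [[0,0,0],[0,0,0.008],-1],
])

```text
t: 31.6
eef_pos: [681.3, -196.9, 69.3]
tcp_rot: [-3.14, 0.001, 3.105]
ft_force: [-6.1, -2.9, 15.2]
opening: 0.002
grip_force: 7.7
```

Request:
move_arm([
  [[0,0,0],[0,0,-0.02],-1],
  [[0,0,0],[0.047,0,-0.02],-1],
  [[0,0,0],[0.094,0,-0.02],-1],
  [[0,0,0],[0.094,0,-0.008],-1],
])

```text
t: 32.1
eef_pos: [585.3, -192.9, 76.6]
tcp_rot: [3.141, 0.0, 3.104]
ft_force: [0.1, 0.0, 1.3]
opening: 0.001
grip_force: 0.0
```

Request:
move_arm([
  [[0,0,0],[0,0,0.003],-1],
  [[0,0,0],[0,0,0.006],-1],
  [[0,0,0],[0,0,0.008],-1],
  [[0,0,0],[0,0,0.008],-1],
])

```text
t: 32.6
eef_pos: [587.6, -193.4, 69.2]
tcp_rot: [3.141, -0.0, 3.105]
ft_force: [-11.3, 3.3, 25.5]
opening: 0.003
grip_force: 12.3
```

Request:
move_arm([
  [[0,0,0],[0,0,-0.02],-1],
  [[0,0,0],[0,0.034,-0.02],-1],
  [[0,0,0],[0,0.068,-0.02],-1],
  [[0,0,0],[0,0.068,-0.008],-1],
])

```text
t: 33.1
eef_pos: [591.2, -123.9, 75.6]
tcp_rot: [-3.142, 0.002, 3.107]
ft_force: [1.3, 0.8, 3.6]
opening: 0.001
grip_force: 2.3
```

Request:
move_arm([
  [[0,0,0],[0,0,0.003],-1],
  [[0,0,0],[0,0,0.006],-1],
  [[0,0,0],[0,0,0.008],-1],
  [[0,0,0],[0,0,0.008],-1],
])

```text
t: 33.6
eef_pos: [590.6, -126.3, 69.2]
tcp_rot: [3.141, 0.002, 3.103]
ft_force: [-4.0, 8.9, 25.5]
opening: 0.006
grip_force: 12.6
```

Request:
move_arm([
  [[0,0,0],[0,0,-0.02],-1],
  [[0,0,0],[0,0.034,-0.02],-1],
  [[0,0,0],[0,0.068,-0.02],-1],
  [[0,0,0],[0,0.068,-0.008],-1],
])

```text
t: 34.1
eef_pos: [592.9, -57.4, 75.2]
tcp_rot: [-3.142, 0.001, 3.105]
ft_force: [0.9, 4.8, 6.1]
opening: 0.001
grip_force: 3.5
```

Request:
move_arm([
  [[0,0,0],[0,0,0.003],-1],
  [[0,0,0],[0,0,0.006],-1],
  [[0,0,0],[0,0,0.008],-1],
  [[0,0,0],[0,0,0.008],-1],
])

```text
t: 34.6
eef_pos: [592.7, -59.0, 69.2]
tcp_rot: [3.141, 0.002, 3.102]
ft_force: [-5.4, 7.3, 27.6]
opening: 0.003
grip_force: 13.9
```

All six pads hit a hard stop at 69.2–69.3 mm. Retreating for a final look.

Request:
move_arm([
  [[0,0,0],[0,0,-0.035],-1],
  [[0,0,0],[0,0,-0.08],-1],
  [[0,0,0],[0.03,0.045,-0.1],-1],
  [[0,0,0],[0.06,0.095,-0.1],-1],
  [[0,0,0],[0.08,0.145,-0.1],-1],
])

```text
t: 35.22
eef_pos: [517.0, 89.5, 167.1]
tcp_rot: [-3.141, -0.0, 3.102]
ft_force: [0.5, 0.7, -0.5]
opening: 0.007
grip_force: 0.0
```

Request:
move_arm([
  [[0,0,0],[0.02,0.045,0],-1],
  [[0,0,0],[0.04,0.09,0],-1],
  [[0,0,0],[0.05,0.14,0],-1],
  [[0,0,0],[0.05,0.18,0],-1],
  [[0,0,0],[0.05,0.18,0],-1],
])

```text
t: 35.85
eef_pos: [475.1, 272.5, 166.6]
tcp_rot: [-3.141, -0.0, 3.106]
ft_force: [0.2, 0.2, -0.4]
opening: 0.003
grip_force: 0.0
```

```bash
python3 - <<'E'
from ov import *
s=readout.state(); print(s['eef_pos'],s['t'])
S=shot('scene');T=shot('top');q=[637,-129,-.038]
a=ov(T,q,2.5,80,225,200,190,[(62,87,66,(0,255,255))]);b=ov(S,q,2.2,120,225,180,180,[(62,87,66,(0,255,255))])
H=max(a.shape[0],b.shape[0]); f=lambda i:cv2.copyMakeBorder(i,0,H-i.shape[0],0,0,0)
b=b[:,:800-a.shape[1]]
cv2.imwrite('pics/fin.png',np.hstack([f(a),f(b)]))
E
```

```text
[475.06710069 272.49637199 166.58108184] 35.85
```

View pics/fin.png

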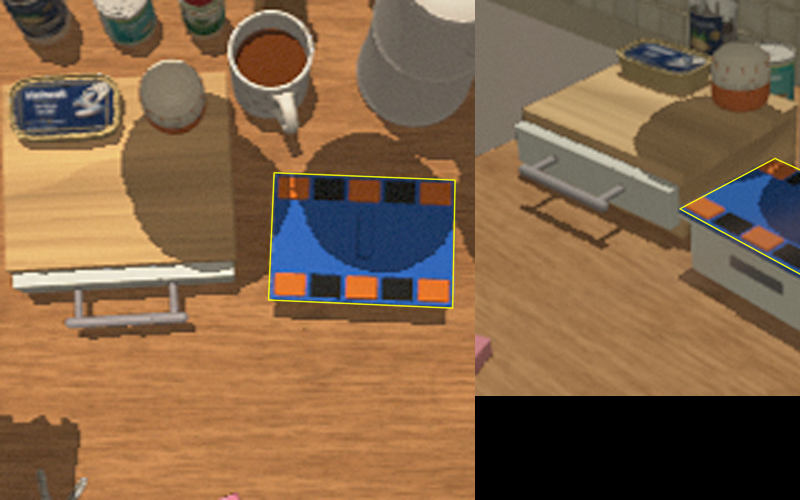

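The final view shows the lid exactly on the tub outline (left crop 270–455, 173–307) with its pads down. The drawer is shut, its handle at (127,318), and the mug stands where it was. Handing in.

```bash
python3 -c "
from cell import env
print(env.job_done())"
```

```text
the job is handed in; nothing more can be done
None
```

The kit is packed and handed in, though the hand-in call returned no verdict: both tea lights found in the drawer and the match box are in the tub, the lid is seated with all six pads pressed to their stops, the drawer is shut with the peg inside, and the mug was not touched.

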